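# Lay the specimen case down on its padded rest

## Task

The specimen case stands on end on the reception desk with its label at the back. With open fingers or fingertips only, tip it over towards the padded rest and ease it down until its front lies across the rubber bar with the label facing up; the samples inside are fragile, so never let it fall or land hard. Do not grip, lift or drag it (its foot stays about where it stands), leave the other things on the desk alone, and finish with the hand clear.

Things in the scene. Friction and masses are not known exactly. Their poses are not given: they have to be found in the camera images.
- case: slim white specimen case, blue band at the top: loose rigid box 90 (its x) by 38 (y) by 240 mm (z), 0.3 to 0.65 kg, weight evenly spread. Origin: centre of its underside. Starts standing on the desk, striped label on its back (+y), front (-y) towards the rest. Leaning forward it balances at about 9 degrees; beyond that it falls unless its front face is supported
- case_toe (a point): middle of the bottom edge of the case's front (-y) face: the edge it tips about, on the desk
- case_top (a point): centre of the case's top face, 240 mm above its origin
- rest: padded rest fixed to the desk: black rubber bar 170 mm long (its x), 24 mm wide (y), top 40 mm up, between grey cheeks 12 mm thick, 60 wide, 65 high, centred at x +-91 mm. Origin: on the desk under mid-bar. The case stands on its +y side, front edge 140 to 163 mm from the bar's centre line; laid down it slopes about 15 degrees, its top overhanging the bar by 70 to 95 mm, 60 mm above the desk
- bottle: bystander: round clear bottle with a blue cap and label, 64 mm diameter, 190 mm high; origin at the centre of its underside
- radio: bystander: black hand-held radio standing up, 36 by 56 by 110 mm with an 80 mm aerial on top; origin at the centre of its underside
- tape: bystander: roll of tape lying flat, 90 mm diameter, 48 mm high; origin at the centre of its underside
- stapler: bystander: black and blue stapler 36 by 130 (its y) by 54 mm high; origin at the centre of its underside
Mind the look-alikes: they are no part of the job. What is shaped like the rest but pink is not meant.

How it is judged:
By the outcome, as a careful person would: the job done as asked, in the order asked, and still so for the second after the job is handed in, with the robot touching nothing.
It also fails if it takes over 48 s, if anything falls off the work surface, if the arm or the gripper's body presses on something with over 40 N, if the wrist force passes 120 N, or if a joint passes its speed limit or range.

## Robot

A 7-joint arm with a two-finger parallel gripper is mounted at the origin on the work surface. World frame = base frame: x ahead of the robot, y to its left, z up, the work surface at z = 0. Lengths are in m, angles in rad, forces in N, time in s.
With the tool pointing down it reaches from about 0.425 to 0.875 m from the base axis. Payload 8.4 kg.
Tool frame: the origin (TCP) lies at the very end of the fingers, on their centre line; the grasp point (between the pads) lies 19 mm behind it; y points along the fingers, z is the direction in which the jaws open and shut, and the axes are right-handed (so a half turn about y gives the same grasp; the last joint's range is limited). The gripper opens to 85 mm and grips with 20 to 120 N. Pads are 22 mm wide; open, the fingers measure 114 mm over their backs; the gripper's body (76 mm by 85 mm) begins 54 mm behind the grasp point. The pads swing forward as they close: fully open they stand 13 mm farther back than shut.
Start: joints at [-1.448, 0.333, 0.04, 1.465, -0.013, 1.343, -0.059], TCP at [0.143, 0.634, 0.231] pointing down, gripper open.
Joint ranges: [-2.58, 2.58], [-0.38, 2.09], [-1.3, 1.39], [0.25, 2.4], [-1.5, 4.64], [0.08, 2.09], [-2.65, 2.65]. Speed limits (rad/s): [2.22, 2.22, 2.79, 2.79, 3.14, 3.14, 3.14].

## Interface

Orientations are given as a unit quaternion [w, x, y, z].
In Python, from plant import state, grab_frame, get_calibration, finish_job gives the robot as it stands. The module is installed in compiled form; this text tells all that it offers.
- The arm moves only by the tool jog_arm, never from a script. Its argument "plan" is a list of rows, each a list of 7 numbers: the closure in counts, from 0 (fully open) to 255 (shut), then the shift along the tool's x, y, z in mm, then the turn, a rotation vector about the tool's x, y, z in rad. A call has exactly 5 rows; each row shifts and turns the commanded pose from where the row before left it, along the tool's axes as they then stand; what a row does not reach is not made up. A row lasts 1/10 s, in which the tool goes at most 50 mm and 8.59 degrees, less where a joint would pass 70% of its speed; a pose out of reach is approached as far as the arm can. A call with a gripper value outside its range is refused whole. The fingers move at their own pace and stop on an object; "grip_force" is the grip in N (left out, the last holds). Time passes only in rows, so rows that do not move let the fingers close, or fill a call up. It gives the time, the measured TCP pose, the force and the opening at its end, in the units of the state.
- state(): the state, without advancing time (a new reading comes with each control period).
- grab_frame(name): name is "scene" or "top" or "wrist"; returns the picture (480x640x3 uint8, red, green, blue); there is no depth.
- get_calibration(name): a dict with "K" (3x3 intrinsics, pixels), "R" (3x3) and "t" (3): a world point X has camera coordinates R X + t. Camera axes: x right, y down, z forward; pixel columns grow to the right and rows downward; lengths in m; the calibration is good to about 2 mm. The wrist camera is an equidistant fisheye: a pixel r from the principal point sees the ray r / f radians off the axis. A picture is of the moment at which its call begins: read the wrist's pose just before it. get_calibration takes no time and is no camera call; for the wrist camera it gives the pose at the moment of the call.
- finish_job(): hands the job in, once; it reports no verdict.
The state is a dict: "clock": time; "q": joint angles; "qd": joint speeds; "joint_efforts": joint torques, N m; "tcp_pos": TCP position; "ee_rot": TCP orientation; "contact_force": force on the tool from outside, world axes, zero at the start; "torque": the same for the moment, N m; "finger_gap": opening from 0.0 (shut) to 1.0 (fully open).
Only numpy, scipy, OpenCV 4.12 (cv2) and the standard library are available. Lean on these libraries where they do the work, as an engineer would, in place of code of your own. Each camera call takes 0.05 s, during which the arm holds its last target.

## Working session

There is one attempt and no reset: what is moved stays moved. The work goes in short steps, Python scripts to look and compute and a tool call to move; the robot and the scene stay as the last step left them, time stands still between calls to the robot, and variables do not carry over. Pictures are saved under pics/ and viewed, and the job is handed in when it is done.

Besides the shell and the picture viewer there is one more tool, called after "Call:" by a JSON object that holds its "method" and its "body", one argument or row to a line. jog_arm: Moves the arm, as the interface text tells. Its arguments: {"type":"object","properties":{"plan":{"type":"array","items":{"type":"array","items":{"type":"number"}}},"grip_force":{"type":"number"}},"required":["plan"]}

```bash
mkdir -p pics; python3 - <<'E'
from plant import *
import cv2
s=state();print(s['clock'],s['tcp_pos'],s['ee_rot'],s['contact_force'],s['finger_gap'])
for n in ['scene','top']:
    cv2.imwrite(f'pics/{n}0.png',grab_frame(n)[:,:,::-1]); c=get_calibration(n);print(n,c)
E
```

```text
0.0 [0.14291997 0.63362576 0.23042504] [-0.70218175  0.70334319 -0.07827874  0.07824054] [ 0.72940631  0.23670426 -0.37303371] 1.0014573028051759
scene {'K': array([[538.7703923 ,   0.        , 314.4075637 ],
       [  0.        , 538.7703923 , 243.01712242],
       [  0.        ,   0.        ,   1.        ]]), 'R': array([[ 0.40891028,  0.91251726, -0.01022926],
       [ 0.48064776, -0.22488561, -0.84758727],
       [-0.77573843,  0.34167047, -0.53055742]]), 't': array([-0.23238907, -0.1233176 ,  1.6323085 ])}
top {'K': array([[478.35331437,   0.        , 320.16044979],
       [  0.        , 478.35331437, 237.36948219],
       [  0.        ,   0.        ,   1.        ]]), 'R': array([[ 2.91853544e-04, -9.99929562e-01, -1.18653497e-02],
       [-9.83884445e-01,  1.83445689e-03, -1.78796066e-01],
       [ 1.78805238e-01,  1.17263152e-02, -9.83814607e-01]]), 't': array([0.03132405, 0.59202242, 0.9474728 ])}
```

View pics/scene0.png

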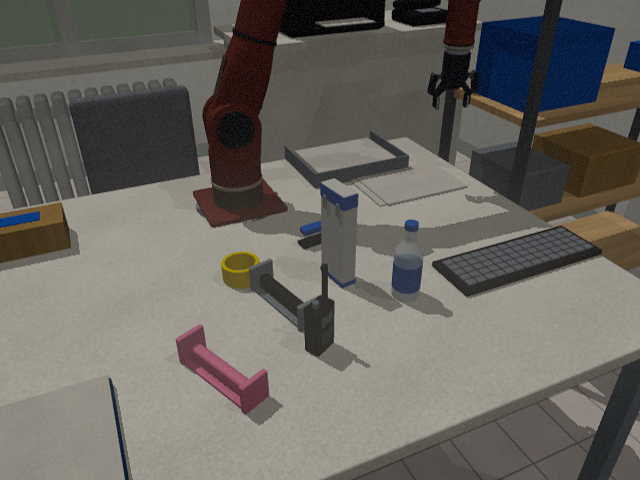

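View pics/top0.png

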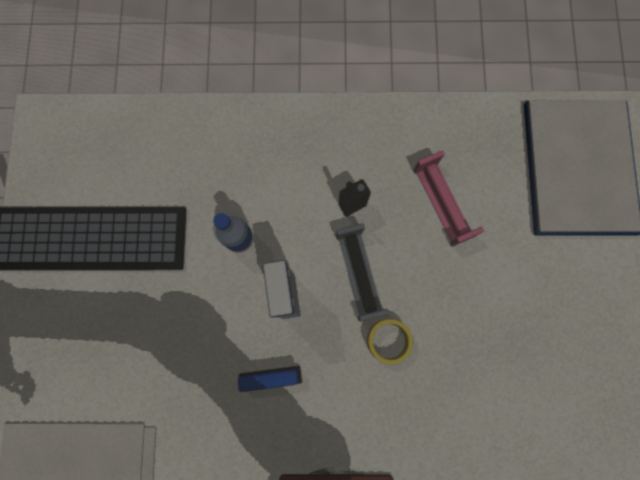

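Candidates: the grey/black rest is at scene (285,295) / top (360,270). The pink look-alike is at scene (222,370) / top (448,200) and isn't meant. The case is the white box with the blue band at scene (340,235) / top (278,290). I'll confirm in an enlarged crop.

```bash
python3 - <<'E'
import cv2
a=cv2.imread('pics/top0.png')[190:340,200:400];b=cv2.imread('pics/scene0.png')[170:360,215:435]
cv2.imwrite('pics/topc.png',cv2.resize(a,None,fx=4,fy=4,interpolation=cv2.INTER_CUBIC))
cv2.imwrite('pics/scenec.png',cv2.resize(b,None,fx=3,fy=3,interpolation=cv2.INTER_CUBIC))
E
```

```text
(no output)
```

View pics/topc.png

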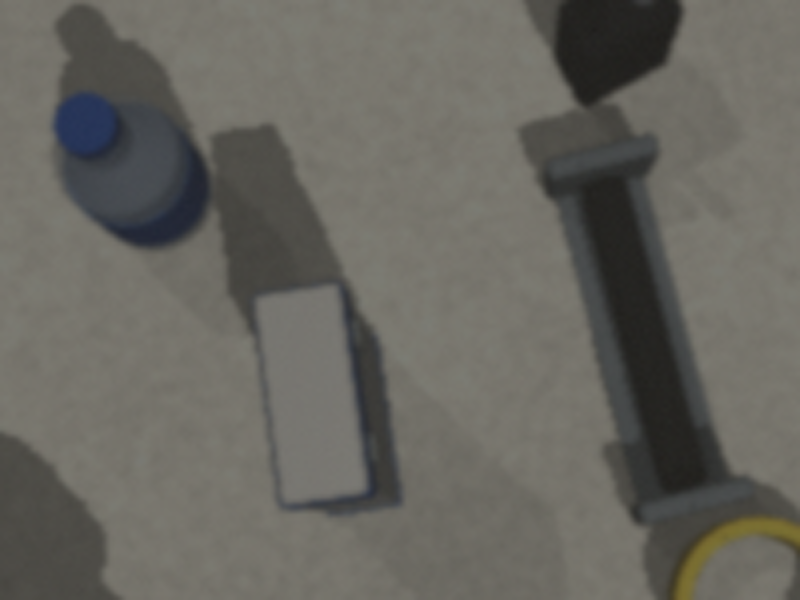

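View pics/scenec.png

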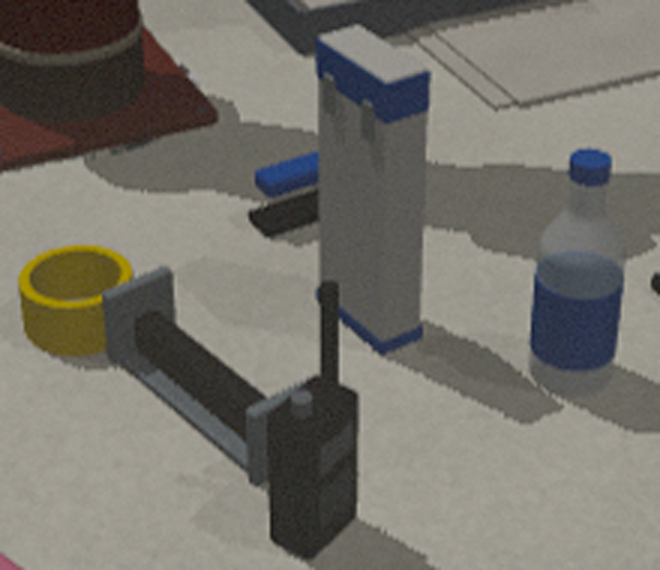

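```bash
cat > h.py <<'E'
import numpy as np
from plant import *
def ray(n,u,v,z):
    c=get_calibration(n);d=c['R'].T@np.linalg.solve(c['K'],[u,v,1.]);o=-c['R'].T@c['t']
    return o+d*(z-o[2])/d[2]
E
python3 - <<'E'
from h import *
np.set_printoptions(precision=4,suppress=True)
T=lambda x,y,z:ray('top',200+x/4-.375,190+y/4-.375,z)
S=lambda x,y,z:ray('scene',215+x/3-.33,170+y/3-.33,z)
print('case top');P=np.array([T(*p,.24) for p in [(258,296),(342,283),(372,495),(282,507)]]);print(P)
for i in range(4):
    d=P[(i+1)%4]-P[i];print(np.linalg.norm(d),np.degrees(np.arctan2(d[1],d[0])))
print(P.mean(0))
Q=np.array([S(*p,.24) for p in [(318,40),(357,24),(430,72),(388,92)]]);print('scene',Q,Q.mean(0))
print('scene foot toe',S(384,352,0),S(423,333,0),S(320,298,0))
B=[T(*p,.04) for p in [(582,182),(627,180),(706,480),(660,488)]];print('bar',np.array(B),np.mean(B,0))
C=[T(*p,.065) for p in [(550,165),(655,140),(750,485),(643,512)]];print('cheeks',np.array(C),np.mean(C,0))
d=np.mean(B[:2],0)-np.mean(B[2:],0);print(np.linalg.norm(d),np.degrees(np.arctan2(d[1],d[0])))
print('bottle cap',T(87,125,.19),'tape',ray('top',391,341,.048),'radio',S(303,530,0))
s=state()
from scipy.spatial.transform import Rotation as R
q=s['ee_rot'];print(R.from_quat([*q[1:],q[0]]).as_matrix())
E
```

```text
case top
[[0.5134 0.1229 0.24  ]
 [0.5189 0.0876 0.24  ]
 [0.4308 0.074  0.24  ]
 [0.4259 0.1111 0.24  ]]
0.03570273308338461 -81.19865915071553
0.08916439701362126 -171.24807762096762
0.037399596970938837 97.50987968952863
0.08833905835095618 7.656978386400462
[0.4723 0.0989 0.24  ]
scene [[0.4394 0.0756 0.24  ]
 [0.4269 0.1136 0.24  ]
 [0.5205 0.1256 0.24  ]
 [0.5351 0.0849 0.24  ]] [0.4805 0.0999 0.24  ]
scene foot toe [0.5163 0.096  0.    ] [0.5068 0.1354 0.    ] [0.428  0.0816 0.    ]
bar [[ 0.5993 -0.0219  0.04  ]
 [ 0.6003 -0.0458  0.04  ]
 [ 0.4429 -0.0844  0.04  ]
 [ 0.4388 -0.0607  0.04  ]] [ 0.5203 -0.0532  0.04  ]
cheeks [[ 0.6036 -0.0044  0.065 ]
 [ 0.6167 -0.059   0.065 ]
 [ 0.4396 -0.1038  0.065 ]
 [ 0.4263 -0.05    0.065 ]] [ 0.5215 -0.0543  0.065 ]
0.163570453526536 13.671861401749906
bottle cap [0.5981 0.2089 0.19  ] tape [ 0.3799 -0.1123  0.048 ] radio [ 0.6729 -0.0441  0.    ]
[[ 0.9755 -0.0002  0.22  ]
 [-0.22   -0.0014  0.9755]
 [ 0.0001 -1.     -0.0014]]
```

Call:
{"method": "jog_arm", "body": {
  "plan": [
    [0,0,-45,0,0,0,0],
    [0,0,-45,0,0,0,0],
    [0,20,-20,-20,0,0,0],
    [0,30,0,-30,0,0,0],
    [0,30,0,-30,0,0,0]
  ]
}}

```text
clock: 0.6
tcp_pos: [0.2038, 0.5376, 0.3415]
ee_rot: [0.703, -0.703, 0.078, -0.078]
contact_force: [0.6, -0.5, -0.2]
finger_gap: 1.004
```

```bash
cat >> h.py <<'E'
import json
from scipy.spatial.transform import Rotation as R
def log():
    s=state();q=s['ee_rot'];M=R.from_quat([*q[1:],q[0]])
    open('log.jsonl','a').write(json.dumps([list(map(float,s['q'])),list(map(float,s['tcp_pos'])),M.as_quat().tolist()])+'\n')
    np.set_printoptions(precision=4,suppress=True)
    print(s['clock'],'q',s['q'],'p',s['tcp_pos'],'F',s['contact_force'],'gap',s['finger_gap']);print(M.as_matrix());return s,M.as_matrix()
E
python3 - <<'E'
from h import *
json.dump
open('log.jsonl','a').write(json.dumps([[-1.448, 0.333, 0.04, 1.465, -0.013, 1.343, -0.059],[0.14291997,0.63362576,0.23042504],[0.70334319,-0.07827874,0.07824054,-0.70218175]])+'\n')
log()
for p in [(418,160),(436,155),(480,233),(452,242)]: print(ray('top',*p,.065))
E
```

```text
0.6 q [-1.3603  0.1442  0.0852  1.4765 -0.0122  1.5209  0.0746] p [0.2038 0.5376 0.3415] F [ 0.6318 -0.5426 -0.1851] gap 1.0035323212668323
[[ 0.9757  0.0002  0.2189]
 [-0.2189  0.0004  0.9757]
 [ 0.0001 -1.      0.0005]]
[ 0.7567 -0.1772  0.065 ]
[ 0.7677 -0.2158  0.065 ]
[ 0.5985 -0.2991  0.065 ]
[ 0.5798 -0.2406  0.065 ]
```

Call:
{"method": "jog_arm", "body": {
  "plan": [
    [0,29,0,-31,0,0,0],
    [0,29,0,-31,0,0,0],
    [0,29,0,-31,0,-0.05,0],
    [0,29,0,-31,0,-0.05,0],
    [0,29,0,-31,0,-0.05,0]
  ]
}}

```text
clock: 1.1
tcp_pos: [0.3166, 0.357, 0.3411]
ee_rot: [-0.707, 0.707, -0.025, 0.024]
contact_force: [0.1, 0.3, 0.2]
finger_gap: 1.006
```

```bash
python3 - <<'E'
from h import *
s,M=log()
print(M.T@(np.array([.461,.1,.34])-s['tcp_pos'])*1e3)
E
```

```text
1.1 q [-1.1818 -0.0698  0.2301  1.6952  0.0157  1.5145  0.5481] p [0.3166 0.357  0.3411] F [0.1481 0.2523 0.2442] gap 1.0059837476863758
[[ 0.9976 -0.0003  0.0695]
 [-0.0695 -0.      0.9976]
 [-0.0003 -1.     -0.    ]]
[ 161.8996    1.1058 -246.2991]
```

Call:
{"method": "jog_arm", "body": {
  "plan": [
    [0,26,0,-40,0,0,0],
    [0,26,0,-40,0,0,0],
    [0,26,0,-40,0,0,0],
    [0,26,0,-40,0,0,0],
    [0,26,0,-40,0,-0.1,0]
  ]
}}

```text
clock: 1.6
tcp_pos: [0.4319, 0.1479, 0.3412]
ee_rot: [0.707, -0.707, -0.01, 0.01]
contact_force: [0.6, 0.7, -0.5]
finger_gap: 0.999
```

```bash
python3 - <<'E'
from h import *
s,M=log()
print(M.T@(np.array([.461,.1,.34])-s['tcp_pos'])*1e3)
E
```

```text
1.6 q [-0.9957 -0.1487  0.5069  1.7468  0.0717  1.5251  1.1027] p [0.4319 0.1479 0.3412] F [ 0.5597  0.7353 -0.4693] gap 0.9993887707061564
[[ 0.9996 -0.0002 -0.0287]
 [ 0.0287  0.0003  0.9996]
 [-0.0001 -1.      0.0003]]
[ 27.7471   1.1656 -48.7207]
```

Call:
{"method": "jog_arm", "body": {
  "plan": [
    [0,14,0,-20,0,0,0],
    [0,10,0,-20,0,-0.06,0],
    [0,0,0,0,0,-0.05,0],
    [60,0,0,0,0,0,0],
    [110,0,0,0,0,0,0]
  ]
}}

```text
clock: 2.1
tcp_pos: [0.4563, 0.111, 0.3411]
ee_rot: [-0.705, 0.705, 0.048, -0.049]
contact_force: [0.5, 0.3, 0.1]
finger_gap: 0.691
```

```bash
python3 - <<'E'
from h import *
import cv2
s,M=log()
print(M.T@(np.array([.461,.1,.34])-s['tcp_pos'])*1e3)
c=get_calibration('wrist');print(c)
cv2.imwrite('pics/w1.png',grab_frame('wrist')[:,:,::-1])
from scipy.optimize import least_squares
L=[json.loads(l) for l in open('log.jsonl')]
def fk(q,p):
    # p: base yaw, d1, and per joint (x,z) offsets
    T=np.eye(4)
    def rot(ax,a):
        A=np.eye(4);A[:3,:3]=R.from_rotvec(np.array(ax)*a).as_matrix();return A
    def tr(x,z):
        A=np.eye(4);A[0,3]=x;A[2,3]=z;return A
    T=rot([0,0,1],p[0]+q[0])@tr(p[1],p[2])@rot([0,1,0],q[1])@tr(p[3],p[4])@rot([0,0,1],q[2])@tr(p[5],0)@rot([0,1,0],q[3])@tr(p[6],p[7])@rot([0,0,1],q[4])@tr(p[8],0)@rot([0,1,0],q[5])@tr(p[9],p[10])@rot([0,0,1],q[6]+p[11])
    return T
Y=np.array([[0,0,1],[1,0,0],[0,1,0.]]).T  # tool x,y,z columns in flange: y->z
def res(p):
    r=[]
    for q,t,o in L:
        T=fk(q,p);r+=list(T[:3,3]-t)
        r+=list(.3*(R.from_matrix(T[:3,:3]@Y)*R.from_quat(o).inv()).as_rotvec())
    r+=list(1e-4*np.array([p[1],p[3],p[5],p[6],p[8],p[9]]))
    return r
best=None
for y0 in [-2.8,2.8,0]:
  for w in [-1.57,0,1.57,3.14]:
    f=least_squares(res,[y0,0,.35,0,.4,0,0,.4,0,0,.25,w])
    if best is None or f.cost<best.cost: best=f
print(best.cost,best.x);print(np.abs(res(best.x)).max())
E
```

```text
2.1 q [-0.9693 -0.1244  0.5806  1.7242  0.0681  1.5221  1.3125] p [0.4563 0.111  0.3411] F [0.4641 0.2939 0.0627] gap 0.6911801197331147
[[ 0.9906 -0.0004 -0.1369]
 [ 0.1369 -0.0001  0.9906]
 [-0.0004 -1.     -0.    ]]
[  3.1652   1.1212 -11.5479]
{'K': array([[371.6483,   0.    , 323.5425],
       [  0.    , 371.6483, 238.3871],
       [  0.    ,   0.    ,   1.    ]]), 'R': array([[-0.1362,  0.9907,  0.0001],
       [ 0.941 ,  0.1293,  0.3128],
       [ 0.3099,  0.0427, -0.9498]]), 't': array([-0.048 , -0.5176,  0.3383])}
0.5892545334454051 [ -3.2301   0.2212 227.3906   2.1541   1.1209  -2.1984 -12.1376   0.51
  13.056    0.402  227.2229  -4.6627]
0.4726129232126636
```

View pics/w1.png

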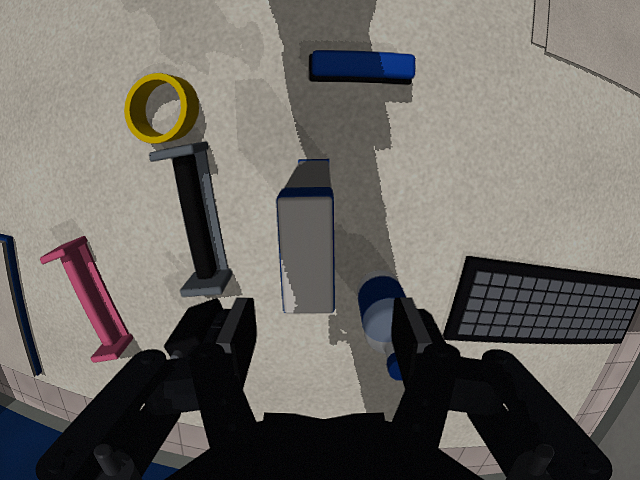

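```bash
cat > kin.py <<'E'
from h import *
from scipy.optimize import least_squares
SG=np.array([-1,1,-1,1,-1,1,-1.])
Y=np.array([[0,0,1],[1,0,0],[0,1,0.]]).T
def rot(ax,a):
    A=np.eye(4);A[:3,:3]=R.from_rotvec(np.array(ax)*a).as_matrix();return A
def tr(x,z):
    A=np.eye(4);A[0,3]=x;A[2,3]=z;return A
Z=[0,0,1];YY=[0,1,0]
def fk(q,p):
    q=np.array(q)*SG
    T=rot(Z,p[0]+q[0])@tr(p[1],p[2])@rot(YY,q[1])@tr(p[3],p[4])@rot(Z,q[2])@tr(p[5],0)@rot(YY,q[3])@tr(p[6],p[7])@rot(Z,q[4])@tr(p[8],0)@rot(YY,q[5])@tr(p[9],p[10])@rot(Z,q[6]+p[11])
    T=T.copy();T[:3,:3]=T[:3,:3]@Y;return T
def fit():
    L=[json.loads(l) for l in open('log.jsonl')]
    def res(p):
        r=[]
        for q,t,o in L:
            T=fk(q,p);r+=list(T[:3,3]-t)
            r+=list(.3*(R.from_matrix(T[:3,:3])*R.from_quat(o).inv()).as_rotvec())
        return r+list(1e-3*np.array([p[1],p[3],p[5],p[6],p[8],p[9],p[2]-.35,p[4]-.4,p[7]-.4]))
    best=None
    for w in [-1.57,0,1.57,3.14]:
        f=least_squares(res,[0,0,.35,0,.4,0,0,.4,0,0,.25,w])
        if best is None or f.cost<best.cost: best=f
    print(best.cost,best.x,np.abs(res(best.x)).max());return best.x
E
python3 - <<'E'
from kin import *
fit()
# wrist localisation
c=get_calibration('wrist')
def wray(u,v,z):
    K=c['K'];d=np.array([u-K[0,2],v-K[1,2]]);r=np.hypot(*d);th=r/K[0,0]
    n=np.array([*(d/r*np.sin(th)),np.cos(th)]);n=c['R'].T@n;o=-c['R'].T@c['t'];return o+n*(z-o[2])/n[2]
P=np.array([wray(*p,.24) for p in [(278,196),(333,196),(335,312),(284,312)]]);print(P,P.mean(0))
for i in range(4):
    d=P[(i+1)%4]-P[i];print(np.linalg.norm(d),np.degrees(np.arctan2(d[1],d[0])))
E
```

```text
0.5551396299876469 [-0.06562207  0.0484108  -1.64530262 -0.09749147  0.46942814  0.09576225
  0.18961477  0.51374999 -0.19973144  0.05220764 -1.53727001  1.50451851] 0.47103456556870826
[[0.42957557 0.07678478 0.24      ]
 [0.42468076 0.11329755 0.24      ]
 [0.51130769 0.12752786 0.24      ]
 [0.5167516  0.08965084 0.24      ]] [0.47057891 0.10181526 0.24      ]
0.0368394054637941 97.63539540456208
0.08778796401939044 9.328729198664346
0.03826623924531174 -81.8211228411552
0.08812035269957647 -171.60448811377336
```

```bash
python3 - <<'E'
import kin,itertools
from kin import *
L=[json.loads(l) for l in open('log.jsonl')]
# orientation only sign search
best=[]
for sg in itertools.product([1,-1],repeat=7):
    kin.SG=np.array(sg)
    for w in [-1.57,0,1.57,3.14]:
      for b in [0,3.14]:
        def res(x):
            r=[]
            for q,t,o in L:
                p=[x[0]]+[0]*10+[x[1]]
                r+=list((R.from_matrix(fk(q,p)[:3,:3])*R.from_quat(o).inv()).as_rotvec())
            return r
        f=least_squares(res,[b,w],max_nfev=15);best.append((f.cost,sg,f.x.round(3).tolist()))
best.sort();print(*best[:6],sep='\n')
E
```

```text
(np.float64(5.098700880443595), (-1, -1, 1, -1, -1, 1, 1), [1.191, 2.947])
(np.float64(5.098700899136214), (-1, 1, 1, 1, -1, -1, 1), [-1.951, 6.088])
(np.float64(5.098700899966763), (-1, -1, 1, -1, -1, 1, 1), [1.191, -3.336])
(np.float64(5.098700911844097), (-1, 1, 1, 1, -1, -1, 1), [4.333, -0.195])
(np.float64(5.098700922094087), (-1, -1, 1, -1, -1, 1, 1), [1.191, 2.946])
(np.float64(5.098700935786099), (-1, 1, 1, 1, -1, -1, 1), [-1.951, -0.195])
```

```bash
sed -i 's/^Y=.*/Y=np.array([[1,0,0],[0,0,1],[0,-1,0.]]).T/' kin.py; python3 - <<'E'
import kin,itertools
from kin import *
L=[json.loads(l) for l in open('log.jsonl')]
best=[]
for sg in itertools.product([1,-1],repeat=7):
    kin.SG=np.array(sg)
    for w in [-1.57,0,1.57,3.14]:
        def res(x):
            r=[]
            for q,t,o in L:
                p=[x[0]]+[0]*10+[x[1]]
                r+=list((R.from_matrix(fk(q,p)[:3,:3])*R.from_quat(o).inv()).as_rotvec())
            return r
        f=least_squares(res,[0,w],max_nfev=15);best.append((f.cost,sg,f.x.round(3).tolist()))
best.sort();print(*best[:6],sep='\n')
kin.SG=np.array(best[0][1]);fit()
E
```

```text
(np.float64(1.5761598207220087e-06), (-1, -1, -1, -1, -1, -1, -1), [0.73, -0.841])
(np.float64(1.5761679571228504e-06), (-1, 1, -1, 1, -1, 1, -1), [-2.411, -3.982])
(np.float64(1.5761762845980963e-06), (-1, -1, -1, -1, -1, -1, -1), [0.716, -0.855])
(np.float64(1.5761792092046467e-06), (-1, -1, -1, -1, -1, -1, -1), [0.715, 5.427])
(np.float64(1.5761895696651254e-06), (-1, -1, -1, -1, -1, -1, -1), [0.733, -0.838])
(np.float64(1.5762003531948624e-06), (-1, 1, -1, 1, -1, 1, -1), [-2.407, 2.305])
2.9656416233697827e-05 [-0.06630036 -0.60798708  2.42898351  0.55850258 -0.46702587 -0.5932486
  0.1274088   0.68777922  0.03481509 -1.84590241  1.74761895  4.64594472] 0.0031725822248160895
```

```bash
python3 - <<'E'
import kin
from kin import *
L=[json.loads(l) for l in open('log.jsonl')]
def mk(x): # yaw,L1,L2,L3, a4,a5off,a6, w
    return [x[0],0,x[1],0,x[2],x[3],x[4],x[5],x[6],x[7],x[8],x[9]]
def res(x):
    r=[];p=mk(x)
    for q,t,o in L:
        T=fk(q,p);r+=list(T[:3,3]-t)
        r+=list(.3*(R.from_matrix(T[:3,:3])*R.from_quat(o).inv()).as_rotvec())
    return r+list(3e-3*(np.array(x[1:9])-[.35,.4,0,0,.4,0,0,.3]))
for w in [-1.57,0,1.57,3.14]:
    f=least_squares(res,[0,.35,.4,0,0,.4,0,0,.25,w]);n=6*len(L);print(f.cost,f.x.round(3),np.abs(f.fun[:n]).max())
E
```

```text
4.425058052228232e-05 [-0.077  0.106  0.441 -0.005 -0.142  0.522  0.107  0.006  0.211 -1.648] 0.0070762629186588155
4.425058052228208e-05 [-0.077  0.106  0.441 -0.005 -0.142  0.522  0.107  0.006  0.211 -1.648] 0.007076263138804384
4.425058052227926e-05 [-0.077  0.106  0.441 -0.005 -0.142  0.522  0.107  0.006  0.211 -1.648] 0.007076262448064419
4.425058052228562e-05 [-0.077  0.106  0.441 -0.005 -0.142  0.522  0.107  0.006  0.211  4.636] 0.007076263052661347
```

Call:
{"method": "jog_arm", "body": {
  "plan": [
    [110,0,-3,-27,0.14,0,0],
    [110,0,-3,-27,0.14,0,0],
    [110,0,-3,-27,0.14,0,0],
    [110,0,-3,-27,0.14,0,0],
    [110,0,0,0,0,0,0]
  ]
}}

```text
clock: 2.65
tcp_pos: [0.47, 0.0035, 0.328]
ee_rot: [0.868, -0.492, -0.027, 0.059]
contact_force: [-0.3, 0.7, -1.1]
finger_gap: 0.567
```

```bash
python3 - <<'E'
from h import *
log()
E
```

```text
2.65 q [-0.7733  0.0733  1.1113  1.7285 -0.5386  1.6502  2.0739] p [0.47   0.0035 0.328 ] F [-0.2646  0.7339 -1.0717] gap 0.5674854568488884
[[ 0.9915 -0.0755 -0.1055]
 [ 0.1293  0.5096  0.8506]
 [-0.0104 -0.8571  0.5151]]
```

Call:
{"method": "jog_arm", "body": {
  "plan": [
    [110,0,-3,-27,0.14,0,0],
    [110,0,-3,-27,0.14,0,0],
    [110,0,-3,-27,0.14,0,0],
    [110,0,-3,-27,0.14,0,0],
    [110,0,0,0,0,0,0]
  ]
}}

```text
clock: 3.15
tcp_pos: [0.4757, -0.0645, 0.2741]
ee_rot: [0.956, -0.284, -0.001, 0.071]
contact_force: [-0.8, -1.1, -0.4]
finger_gap: 0.569
```

```bash
python3 - <<'E'
from h import *
import cv2
log()
cv2.imwrite('pics/s2.png',grab_frame('scene')[:,:,::-1])
E
```

```text
3.15 q [-0.1694  0.573   0.9728  1.6711 -0.961   2.0675  2.5943] p [ 0.4757 -0.0645  0.2741] F [-0.7537 -1.1124 -0.363 ] gap 0.5693719744404243
[[ 0.9899 -0.1349 -0.0424]
 [ 0.1362  0.8284  0.5433]
 [-0.0382 -0.5436  0.8385]]
```

View pics/s2.png

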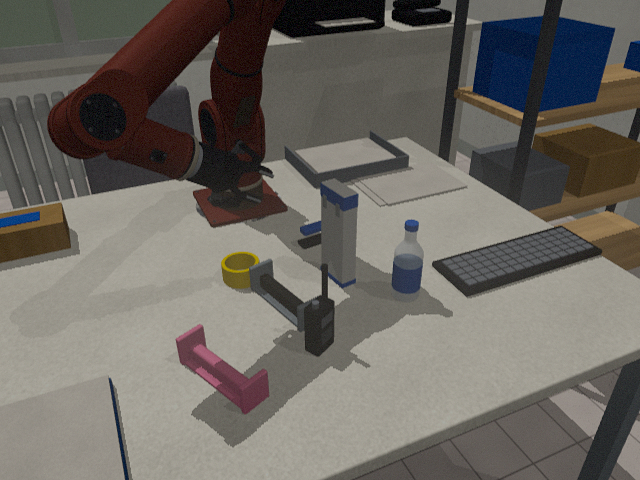

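```bash
cat >> kin.py <<'E'
def rt(t,r):
    A=np.eye(4);A[:3,3]=t;A[:3,:3]=R.from_rotvec(r).as_matrix();return A
def fk2(q,x):
    # general: link offsets (3 each)
    q=np.array(q)*SG;T=rot(Z,x[0]);ax=[Z,YY]*4;o=np.r_[x[1:],0]
    T=rot(Z,x[0])
    offs=np.array(x[2:23]).reshape(7,3)
    for i in range(7):
        T=T@rot(ax[i],q[i]);A=np.eye(4);A[:3,3]=offs[i];T=T@A
    T=T@rot(Z,x[1]);T=T.copy();T[:3,:3]=T[:3,:3]@Y;return T
def fit2():
    L=[json.loads(l) for l in open('log.jsonl')]
    x0=np.zeros(23);
    nom=np.array([0,0,.2, 0,0,.25, 0,0,.2, 0,0,.25, 0,0,.2, 0,0,0, 0,0,.3]).reshape(7,3)
    nom[0,2]=.3;nom[1,2]=.42;nom[2,2]=0;nom[3,2]=.42;nom[4,2]=0
    best=None
    for w in [-1.57,0,1.57,3.14]:
        x0=np.r_[-.0,w,nom.ravel()]
        def res(x,lam=1e-3):
            r=[]
            for q,t,o in L:
                T=fk2(q,x);r+=list(T[:3,3]-t);r+=list(.3*(R.from_matrix(T[:3,:3])*R.from_quat(o).inv()).as_rotvec())
            return np.r_[r,lam*(x[2:]-nom.ravel())]
        f=least_squares(res,x0)
        if best is None or f.cost<best.cost:best=f
    n=6*len(L);print(best.cost,np.abs(best.fun[:n]).max());print(best.x[:2],'\n',best.x[2:].reshape(7,3));return best.x
E
python3 - <<'E'
from kin import *
x=fit2();np.save('x.npy',x)
E
```

```text
3.434570027030344e-07 0.0007225866582798044
[ 9.20086486e-05 -1.57081508e+00] 
 [[-0.00367763 -0.00983636  0.25243254]
 [ 0.00049867 -0.00983636  0.45265967]
 [-0.00073586 -0.01073779  0.03266023]
 [ 0.00176138 -0.01073735  0.46509818]
 [ 0.0030531  -0.00061335  0.04509865]
 [ 0.00377827 -0.00061309  0.03076588]
 [-0.00050917 -0.0017841   0.33076598]]
```

```bash
cat >> kin.py <<'E'
LO=np.array([-2.58,-.38,-1.3,.25,-1.5,.08,-2.65]);HI=np.array([2.58,2.09,1.39,2.4,4.64,2.09,2.65])
def ik(p,M,q0,x,reg=1e-3,ref=None):
    ref=q0 if ref is None else ref
    def res(q):
        T=fk2(q,x);return np.r_[T[:3,3]-p,.3*(R.from_matrix(T[:3,:3])*R.from_matrix(M).inv()).as_rotvec(),reg*(q-ref)]
    f=least_squares(res,np.clip(q0,LO+1e-3,HI-1e-3),bounds=(LO,HI));return f.x,np.abs(f.fun[:6]).max()
def target(th,phi,yaw=np.radians(8.3),lat=-.012,s=.195,toe=(.4733,.083),flip=1,mid=.019):
    # tool pose with pad frame at distance s from toe along case leaned th, mid-plane; tool leaned phi
    cx=np.array([np.cos(yaw),np.sin(yaw),0]);cy=np.array([-np.sin(yaw),np.cos(yaw),0]);z=np.array([0,0,1.])
    u=z*np.cos(th)-cy*np.sin(th); n=cy*np.cos(th)+z*np.sin(th)
    p=np.array([*toe,0])+cx*lat+u*s+n*mid
    ty=-(z*np.cos(phi)-cy*np.sin(phi)); tz=flip*(cy*np.cos(phi)+z*np.sin(phi)); tx=np.cross(ty,tz)
    return p,np.array([tx,ty,tz]).T
E
python3 - <<'E'
from kin import *
x=np.load('x.npy');np.set_printoptions(precision=2,suppress=True)
rng=np.random.default_rng(0)
for flip in (1,-1):
    print('flip',flip)
    for d in [0,30,50,60,67,75]:
        p,M=target(np.radians(d),np.radians(d),flip=flip)
        sol=[]
        for k in range(40):
            q,e=ik(p,M,rng.uniform(LO,HI),x)
            if e<2e-3: sol.append(q)
        sol=np.array(sol)
        print(d,p.round(3),len(sol))
        if len(sol):
            m=np.min(np.minimum(sol-LO,HI-sol),1);i=np.argsort(-m)[:3]
            for j in i: print('   ',sol[j],m[j])
E
```

```text
flip 1
0 [0.46 0.1  0.2 ] 22
    [ 0.35  0.02 -0.65  1.91  0.01  1.22  1.41] 0.400256131684374
    [ 0.32  0.02 -0.62  1.91  0.01  1.22  1.41] 0.39880673474991335
    [ 0.28  0.02 -0.58  1.91  0.01  1.22  1.41] 0.3966650729999775
30 [0.47 0.   0.18] 18
    [ 0.94  0.25 -0.75  1.85 -0.34  1.3   2.02] 0.5481859522447823
    [ 0.62  0.2  -0.39  1.86 -0.42  1.32  2.1 ] 0.5392669820683547
    [ 0.12  0.17  0.16  1.88 -0.51  1.36  2.18] 0.4711649798307862
50 [ 0.48 -0.05  0.14] 20
    [ 1.04  0.57 -0.69  1.73 -0.39  1.43  2.22] 0.43397358809866615
    [ 1.17  0.64 -0.88  1.73 -0.29  1.4   2.12] 0.42176440244128477
    [ 0.65  0.48 -0.18  1.75 -0.6   1.51  2.4 ] 0.248722149797727
60 [ 0.48 -0.08  0.11] 19
    [ 1.13  0.79 -0.77  1.65 -0.35  1.49  2.22] 0.4261063979676045
    [ 1.06  0.75 -0.66  1.66 -0.41  1.5   2.28] 0.37035214632615165
    [ 0.92  0.69 -0.46  1.66 -0.52  1.54  2.38] 0.2720600557597841
67 [ 0.49 -0.09  0.09] 14
    [ 0.97  0.83 -0.5   1.6  -0.51  1.59  2.39] 0.26060119097341206
    [ 0.91  0.8  -0.41  1.6  -0.56  1.61  2.44] 0.21465307745018292
    [ 1.34  1.13 -1.11  1.58
[... 927 characters left out ...]
 ] 0.6083686997737621
60 [ 0.48 -0.08  0.11] 24
    [ 1.08  0.76 -0.69  1.65 -0.4   1.5  -0.88] 0.5902795022085663
    [ 1.09  0.77 -0.71  1.65 -0.38  1.5  -0.89] 0.5880948440370471
    [ 1.03  0.73 -0.62  1.65 -0.44  1.51 -0.84] 0.577138802587865
67 [ 0.49 -0.09  0.09] 17
    [ 1.14  0.92 -0.76  1.59 -0.35  1.54 -0.9 ] 0.541090877055606
    [ 1.09  0.89 -0.69  1.59 -0.4   1.55 -0.85] 0.5359229636347207
    [ 1.14  0.92 -0.77  1.59 -0.35  1.54 -0.9 ] 0.5333988807202148
75 [ 0.49 -0.1   0.07] 17
    [ 1.13  1.06 -0.73  1.51 -0.37  1.61 -0.86] 0.4798861161348478
    [ 1.11  1.04 -0.69  1.52 -0.39  1.62 -0.84] 0.4730640407253097
    [ 1.21  1.12 -0.86  1.51 -0.27  1.59 -0.95] 0.4375172324930571
```

Call:
{"method": "jog_arm", "body": {
  "plan": [
    [110,0,0,25,-0.14,0,0],
    [110,0,0,25,-0.14,0,0],
    [110,0,0,25,-0.14,0,0],
    [110,0,0,25,-0.14,0,0],
    [110,0,0,25,-0.14,0,0]
  ]
}}

```text
clock: 3.7
tcp_pos: [0.4638, 0.0106, 0.3495]
ee_rot: [0.843, -0.531, -0.025, 0.078]
contact_force: [-0.0, 1.4, -0.1]
finger_gap: 0.569
```

Call:
{"method": "jog_arm", "body": {
  "plan": [
    [110,0,-10,25,-0.14,0,0],
    [110,0,-10,15,-0.14,0,0],
    [110,0,0,0,0,0.145,0],
    [110,0,0,0,0,0.145,0],
    [110,0,0,0,0,0.145,0]
  ]
}}

```text
clock: 4.2
tcp_pos: [0.4593, 0.0376, 0.3803]
ee_rot: [0.757, -0.636, 0.134, -0.063]
contact_force: [-0.3, -0.5, 0.3]
finger_gap: 0.571
```

```bash
python3 - <<'E'
from h import *
log()
E
```

```text
4.2 q [-1.0401 -0.1403  0.9182  1.6378 -0.0819  1.6411  1.1561] p [0.4593 0.0376 0.3803] F [-0.2531 -0.5261  0.2993] gap 0.5706615280757924
[[ 0.9559 -0.0756  0.2837]
 [-0.2663  0.1836  0.9463]
 [-0.1236 -0.9801  0.1554]]
```

Call:
{"method": "jog_arm", "body": {
  "plan": [
    [110,0,0,0,0,0.145,0],
    [110,0,0,0,0,0.145,0],
    [110,0,0,0,0,0.145,0],
    [110,0,0,0,0,0.145,0],
    [110,0,0,0,0,0.145,0]
  ]
}}

```text
clock: 4.7
tcp_pos: [0.4593, 0.037, 0.3801]
ee_rot: [0.66, -0.572, 0.395, -0.285]
contact_force: [0.1, 0.5, 0.5]
finger_gap: 0.568
```

Call:
{"method": "jog_arm", "body": {
  "plan": [
    [110,0,0,0,0,0.145,0],
    [110,0,0,0,0,0.145,0],
    [110,0,0,0,0,0.145,0],
    [110,0,0,0,0,0.145,0],
    [110,0,0,0,0,0.145,0]
  ]
}}

```text
clock: 5.2
tcp_pos: [0.4593, 0.037, 0.3802]
ee_rot: [0.477, -0.434, 0.603, -0.469]
contact_force: [0.6, -0.1, -0.5]
finger_gap: 0.565
```

Call:
{"method": "jog_arm", "body": {
  "plan": [
    [110,0,0,0,0,0.145,0],
    [110,0,0,0,0,0.145,0],
    [110,0,0,0,0,0.145,0],
    [110,0,0,0,0,0.145,0],
    [110,0,0,0,0,0,0]
  ]
}}

```text
clock: 5.7
tcp_pos: [0.4592, 0.0369, 0.3801]
ee_rot: [0.286, -0.283, 0.714, -0.573]
contact_force: [0.6, 0.7, -0.2]
finger_gap: 0.567
```

```bash
cat >>h.py <<'E'
def delta(p,M):
    s,C=log();print('shift mm',C.T@(np.array(p)-s['tcp_pos'])*1e3,'rotvec',R.from_matrix(C.T@M).as_rotvec())
E
python3 - <<'E'
from kin import *
p,M=target(0,0,flip=-1);p[2]=.32;print(p)
delta(p,M);fit2()
E
```

```text
[0.45868292 0.10006872 0.32      ]
5.7 q [-0.8408 -0.1019  0.7544  1.6331 -0.1204  1.642  -0.835 ] p [0.4592 0.0369 0.3801] F [ 0.6103  0.6603 -0.1685] gap 0.5671701998725092
[[-0.6767 -0.0757  0.7323]
 [-0.7315  0.1825 -0.657 ]
 [-0.0839 -0.9803 -0.1789]]
shift mm [-40.8003  70.513  -31.1638] rotvec [ 0.2019  0.6847 -0.0192]
5.677227582288366e-07 0.0007225871235042968
[ 0.0001 -1.5708] 
 [[-0.0012 -0.0107  0.2523]
 [ 0.0007 -0.0107  0.4511]
 [ 0.0007 -0.0111  0.0311]
 [-0.0008 -0.0111  0.4624]
 [ 0.0022 -0.0003  0.0424]
 [ 0.0018 -0.0003  0.031 ]
 [-0.     -0.0001  0.331 ]]
```

Call:
{"method": "jog_arm", "body": {
  "plan": [
    [110,0,0,0,0.0404,0.137,-0.0038],
    [110,0,0,0,0.0404,0.137,-0.0038],
    [110,0,0,0,0.0404,0.137,-0.0038],
    [110,0,0,0,0.0404,0.137,-0.0038],
    [110,0,0,0,0.0404,0.137,-0.0038]
  ]
}}

```text
clock: 6.2
tcp_pos: [0.4593, 0.0364, 0.38]
ee_rot: [-0.052, 0.051, -0.705, 0.706]
contact_force: [-0.8, 0.1, 0.1]
finger_gap: 0.57
```

Call:
{"method": "jog_arm", "body": {
  "plan": [
    [110,0,0,0,0,0,0],
    [110,0,5,-30,0,0,0],
    [110,-9,20,-34,0,0,0],
    [110,0,0,0,0,0,0],
    [110,0,0,0,0,0,0]
  ]
}}

```text
clock: 6.7
tcp_pos: [0.4587, 0.1006, 0.3536]
ee_rot: [-0.053, 0.055, -0.705, 0.705]
contact_force: [-0.2, -0.7, 0.7]
finger_gap: 0.567
```

```bash
python3 - <<'E'
from kin import *
import cv2
p,M=target(0,0,flip=-1);p[2]=.32
delta(p,M)
cv2.imwrite('pics/w3.png',grab_frame('wrist')[:,:,::-1])
E
```

```text
6.7 q [-0.8585 -0.1124  0.5022  1.6956  0.054   1.5476 -1.7791] p [0.4587 0.1006 0.3536] F [-0.2488 -0.6673  0.7231] gap 0.5669451184339468
[[-0.9885 -0.0028  0.1515]
 [-0.1515 -0.0011 -0.9885]
 [ 0.0029 -1.      0.0007]]
shift mm [-0.0122 33.6333  0.4966] rotvec [-0.0007  0.0072  0.0029]
```

View pics/w3.png

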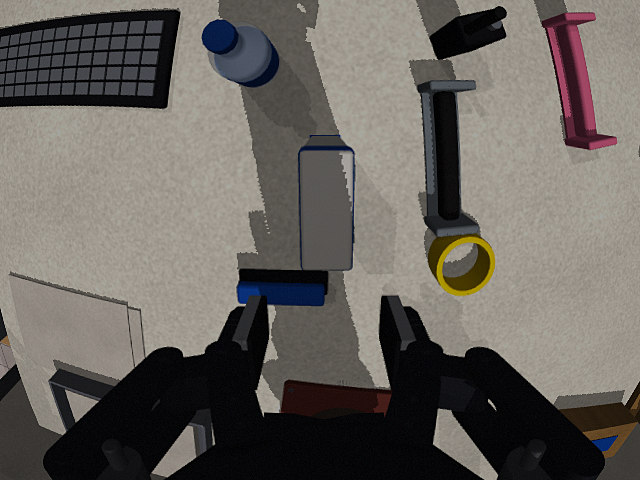

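The case top (301–354, 150–270) sits centred between the fingers (inner faces at 268 and 382). I'll cross-check its position from this view.

```bash
cat >>h.py <<'E'
def wray(u,v,z):
    c=get_calibration('wrist');K=c['K'];d=np.array([u-K[0,2],v-K[1,2]]);r=np.hypot(*d);th=r/K[0,0]
    n=np.array([*(d/r*np.sin(th)),np.cos(th)]);n=c['R'].T@n;o=-c['R'].T@c['t'];return o+n*(z-o[2])/n[2]
E
python3 - <<'E'
from h import *
P=np.array([wray(*p,.24) for p in [(300,150),(354,150),(352,270),(302,270)]]);print(P,P.mean(0))
d=P[0]-P[3];e=P[1]-P[2];print(np.degrees(np.arctan2(d[1],d[0])),np.degrees(np.arctan2(e[1],e[0])))
B=np.array([wray(*p,.04) for p in [(437,93),(454,92),(460,217),(437,220)]]);print(B,B.mean(0))
E
```

```text
[[0.51459275 0.1244712  0.24      ]
 [0.52012213 0.08783443 0.24      ]
 [0.43220469 0.07423241 0.24      ]
 [0.42668436 0.11134897 0.24      ]] [0.47340098 0.09947175 0.24      ]
8.489946914805678 8.7947060859401
[[ 0.59590034 -0.0215081   0.04      ]
 [ 0.60238443 -0.04338526  0.04      ]
 [ 0.44437415 -0.08588483  0.04      ]
 [ 0.43512887 -0.05452429  0.04      ]] [ 0.51944695 -0.05132562  0.04      ]
```

Call:
{"method": "jog_arm", "body": {
  "plan": [
    [110,0,35,0,0,0.007,0.003],
    [110,0,35,0,0,0,0],
    [110,0,25,0,0,0,0],
    [110,0,10,0,0,0,0],
    [110,0,10,0,0,0,0]
  ]
}}

```text
clock: 7.25
tcp_pos: [0.4594, 0.0992, 0.2391]
ee_rot: [-0.049, 0.048, -0.705, 0.706]
contact_force: [-0.3, -0.4, 0.3]
finger_gap: 0.566
```

```bash
python3 - <<'E'
from kin import *
import cv2
p,M=target(0,0,flip=-1)
delta(p,M)
cv2.imwrite('pics/w4.png',grab_frame('wrist')[:,:,::-1])
cv2.imwrite('pics/s4.png',cv2.resize(grab_frame('scene')[130:310,230:450,::-1],None,fx=3,fy=3))
E
```

```text
7.25 q [-0.8461 -0.0726  0.5184  1.8952  0.0379  1.3085 -1.7714] p [0.4594 0.0992 0.2391] F [-0.2592 -0.4174  0.3438] gap 0.56644210214609
[[-0.9905  0.0013  0.1376]
 [-0.1376 -0.0003 -0.9905]
 [-0.0013 -1.      0.0004]]
shift mm [ 0.6499 44.0937 -0.9355] rotvec [-0.0004 -0.0068 -0.0013]
```

View pics/w4.png

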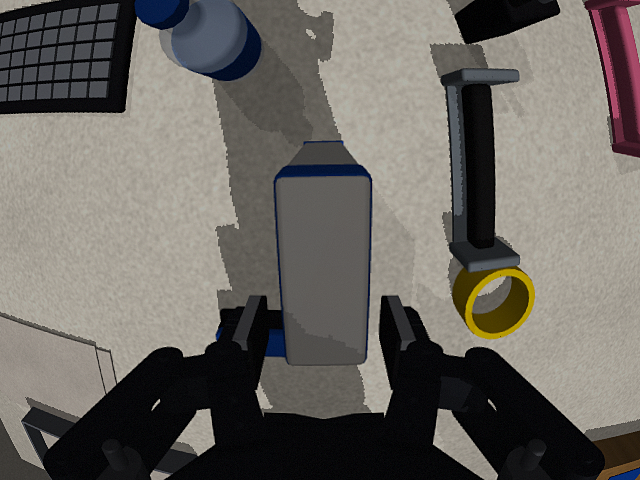

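View pics/s4.png

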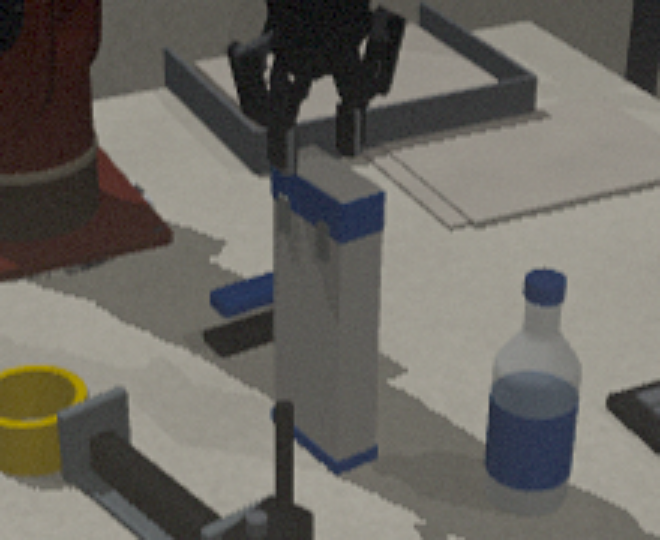

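```bash
python3 - <<'E'
from h import *
s,C=log();p=s['tcp_pos'];c=get_calibration('wrist')
print('cam',-c['R'].T@c['t'])
def wp(X):
    a=c['R']@X+c['t'];th=np.arctan2(np.hypot(a[0],a[1]),a[2]);n=a[:2]/np.hypot(a[0],a[1]);return c['K'][:2,2]+n*th*c['K'][0,0]
for d in [(0,0,0),(11,0,24),(-11,0,24),(11,-30,24),(-11,-30,24),(11,0,-24),(-11,0,-24)]:
    print(d,wp(p+C@np.array(d)/1e3))
cs=get_calibration('scene');
for d in [(0,0,0),(0,0,24),(0,0,-24)]:
    a=cs['K']@(cs['R']@(p+C@np.array(d)/1e3)+cs['t']);print((a[:2]/a[2]-[230,130])*3)
E
```

```text
7.35 q [-0.8461 -0.0719  0.5178  1.8957  0.0378  1.3088 -1.7723] p [0.459  0.0994 0.2386] F [-0.1574  0.3764 -0.0586] gap 0.567270010247919
[[-0.9905  0.0001  0.1374]
 [-0.1374 -0.001  -0.9905]
 [ 0.0001 -1.      0.001 ]]
cam [0.5379 0.1107 0.3807]
(0, 0, 0) [324.0768 309.6716]
(11, 0, 24) [377.1603 330.1683]
(-11, 0, 24) [380.2925 286.6621]
(11, -30, 24) [386.7688 371.2114]
(-11, -30, 24) [391.8259 323.0385]
(11, 0, -24) [270.985  330.2473]
(-11, 0, -24) [267.8375 286.7409]
[312.7461 165.1978]
[285.2548 173.1358]
[339.7451 157.402 ]
```

```bash
python3 - <<'E'
from h import *
P=np.array([wray(*p,.24) for p in [(275,177),(371,177),(366,364),(286,364)]]);print(P.round(4),P.mean(0))
for i in range(4): print(np.linalg.norm(P[i]-P[i-1]))
s,C=log();print(C.T@(P.mean(0)-s['tcp_pos'])*1e3)
E
```

```text
[[0.5138 0.126  0.24  ]
 [0.5188 0.0896 0.24  ]
 [0.4327 0.0758 0.24  ]
 [0.4276 0.1132 0.24  ]] [0.47325337 0.10116772 0.24      ]
0.08714007585921789
0.0368188987025549
0.08723795935145837
0.03772075448880494
7.35 q [-0.8461 -0.0719  0.5178  1.8957  0.0378  1.3088 -1.7723] p [0.459  0.0994 0.2386] F [-0.1574  0.3764 -0.0586] gap 0.567270010247919
[[-0.9905  0.0001  0.1374]
 [-0.1374 -0.001  -0.9905]
 [ 0.0001 -1.      0.001 ]]
[-14.3928  -1.4009   0.2597]
```

Call:
{"method": "jog_arm", "body": {
  "plan": [
    [110,-1,15,0,0,-0.004,0],
    [110,-1,15,0,0,0,0],
    [110,-1,14,0,0,0,0],
    [114,0,0,0,0,0,0],
    [118,0,0,0,0,0,0]
  ]
}}

```text
clock: 7.85
tcp_pos: [0.4625, 0.1002, 0.1957]
ee_rot: [-0.05, 0.05, -0.705, 0.706]
contact_force: [0.2, -0.0, 0.9]
finger_gap: 0.537
```

Call:
{"method": "jog_arm", "body": {
  "plan": [
    [118,0,-0.3,3.4,-0.0175,0,0],
    [118,0,-0.3,3.4,-0.0175,0,0],
    [118,0,-0.3,3.4,-0.0175,0,0],
    [118,0,-0.3,3.4,-0.0175,0,0],
    [118,0,-0.3,3.4,-0.0175,0,0]
  ]
}}

```text
clock: 8.35
tcp_pos: [0.4644, 0.0828, 0.1956]
ee_rot: [0.048, -0.052, 0.736, -0.674]
contact_force: [-0.5, -0.2, -1.1]
finger_gap: 0.537
```

```bash
cat > look.py <<'E'
from kin import *
import cv2,sys
s,C=log();print('phi',np.degrees(np.arccos(-C[2,1])))
cv2.imwrite(f'pics/s{sys.argv[1]}.png',cv2.resize(grab_frame('scene')[130:330,200:450,::-1],None,fx=3,fy=3))
if len(sys.argv)>2: cv2.imwrite(f'pics/w{sys.argv[1]}.png',grab_frame('wrist')[:,:,::-1])
E
python3 look.py 5 w
```

```text
8.35 q [-0.7948 -0.0352  0.5871  1.9577 -0.0732  1.2079 -1.6119] p [0.4644 0.0828 0.1956] F [-0.5032 -0.1552 -1.05  ] gap 0.5365470189428856
[[-0.9901 -0.0122  0.14  ]
 [-0.1405  0.0871 -0.9862]
 [-0.0002 -0.9961 -0.088 ]]
phi 5.0468152005392115
```

View pics/s5.png

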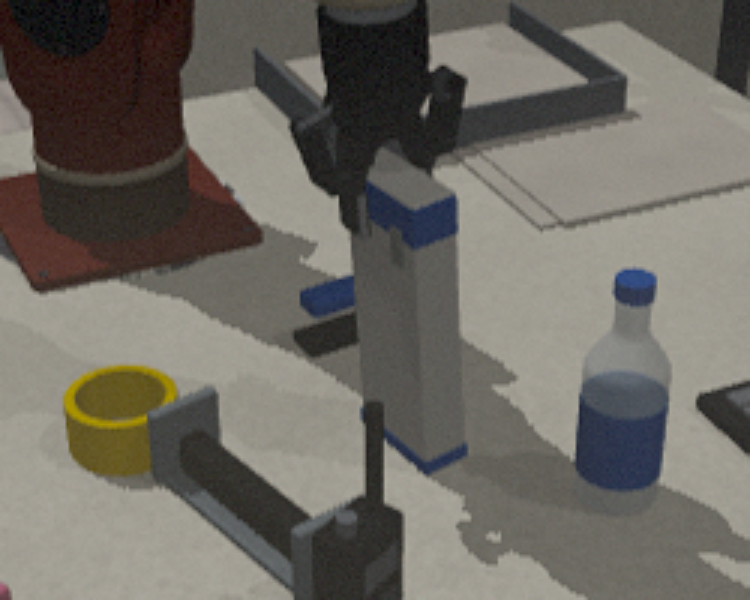

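View pics/w5.png

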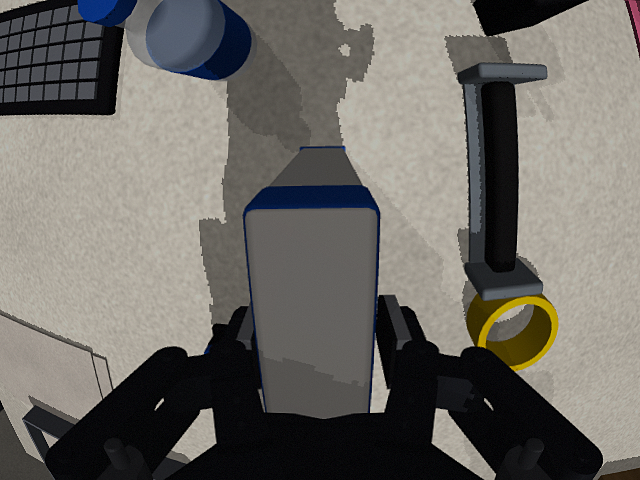

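The back finger is tipping the case; the front finger is a few mm clear in front. I'll continue slowly past the balance point.

Call:
{"method": "jog_arm", "body": {
  "plan": [
    [118,0,-0.3,3.4,-0.0175,0,0],
    [118,0,-0.3,3.4,-0.0175,0,0],
    [118,0,-0.3,3.4,-0.0175,0,0],
    [118,0,-0.3,3.4,-0.0175,0,0],
    [118,0,-0.3,3.4,-0.0175,0,0]
  ]
}}

```text
clock: 8.95
tcp_pos: [0.4667, 0.066, 0.1949]
ee_rot: [0.045, -0.054, 0.764, -0.641]
contact_force: [0.1, -0.4, -0.4]
finger_gap: 0.536
```

Call:
{"method": "jog_arm", "body": {
  "plan": [
    [118,0,-0.3,3.4,-0.0175,0,0],
    [118,0,-0.3,3.4,-0.0175,0,0],
    [118,0,-0.3,3.4,-0.0175,0,0],
    [118,0,-0.3,3.4,-0.0175,0,0],
    [118,0,-0.3,3.4,-0.0175,0,0]
  ]
}}

```text
clock: 9.45
tcp_pos: [0.4691, 0.0492, 0.1928]
ee_rot: [0.043, -0.056, 0.792, -0.607]
contact_force: [0.5, -0.1, -0.0]
finger_gap: 0.537
```

```bash
python3 look.py 6 w
```

```text
9.45 q [-0.6964  0.0085  0.7099  1.9532 -0.2811  1.236  -1.3157] p [0.4691 0.0492 0.1928] F [ 0.5219 -0.0603 -0.0023] gap 0.5371907834200766
[[-0.99   -0.0365  0.1361]
 [-0.1409  0.2571 -0.956 ]
 [-0.0001 -0.9657 -0.2597]]
phi 15.05321270731066
```

View pics/s6.png

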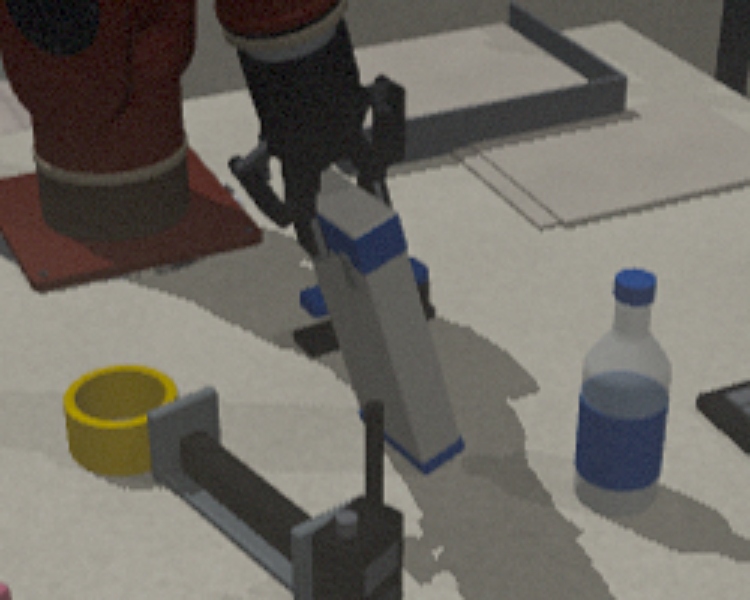

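View pics/w6.png

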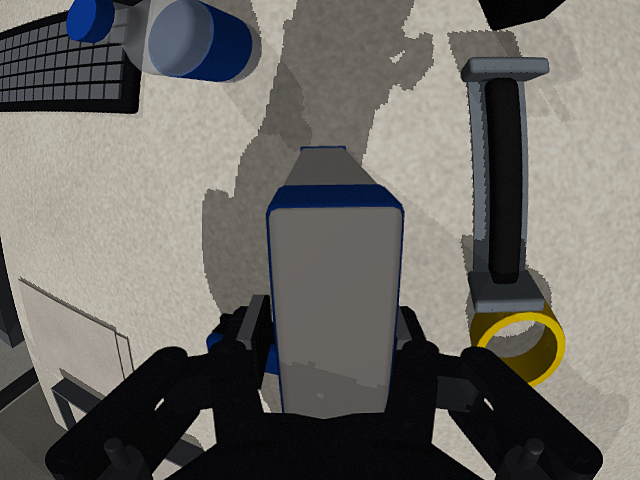

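The case now rests on the front finger past balance (about 16°), and the toe is unmoved at (428,470). I'll lower it along the arc.

Call:
{"method": "jog_arm", "body": {
  "plan": [
    [118,0,-0.6,5.9,-0.03,0,0],
    [118,0,-0.6,5.9,-0.03,0,0],
    [118,0,-0.6,5.9,-0.03,0,0],
    [118,0,-0.6,5.9,-0.03,0,0],
    [118,0,-0.6,5.9,-0.03,0,0]
  ]
}}

```text
clock: 10.05
tcp_pos: [0.4732, 0.021, 0.1863]
ee_rot: [0.039, -0.059, 0.835, -0.546]
contact_force: [-0.9, 0.7, -0.5]
finger_gap: 0.538
```

Call:
{"method": "jog_arm", "body": {
  "plan": [
    [118,0,-0.6,5.9,-0.03,0,0],
    [118,0,-0.6,5.9,-0.03,0,0],
    [118,0,-0.6,5.9,-0.03,0,0],
    [118,0,-0.6,5.9,-0.03,0,0],
    [118,0,-0.6,5.9,-0.03,0,0]
  ]
}}

```text
clock: 10.55
tcp_pos: [0.4771, -0.0063, 0.1754]
ee_rot: [0.034, -0.062, 0.873, -0.482]
contact_force: [0.9, 0.0, -0.7]
finger_gap: 0.537
```

```bash
python3 look.py 7 w
```

```text
10.55 q [-0.4206  0.26    0.8231  1.8975 -0.6646  1.445  -0.7977] p [ 0.4771 -0.0063  0.1754] F [ 0.8821  0.028  -0.6618] gap 0.5367292458686678
[[-0.9899 -0.0756  0.1196]
 [-0.1415  0.5278 -0.8375]
 [ 0.0002 -0.846  -0.5332]]
phi 32.220054635665704
```

View pics/s7.png

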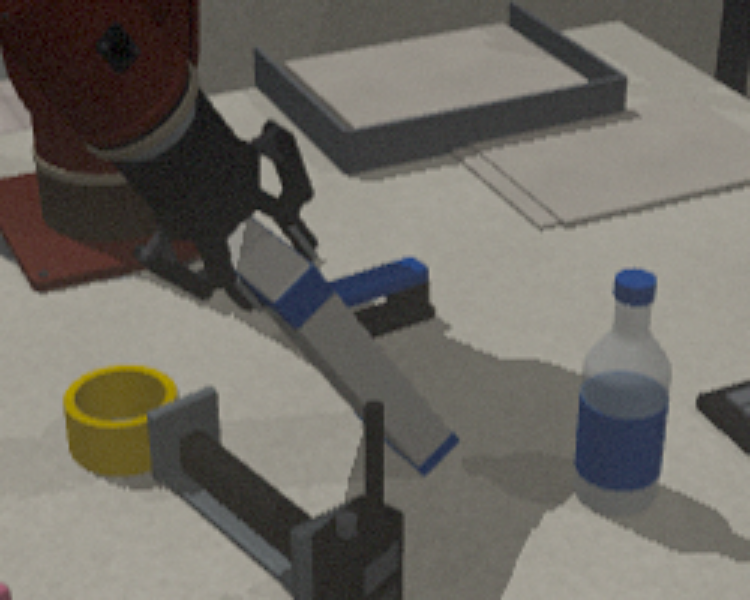

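View pics/w7.png

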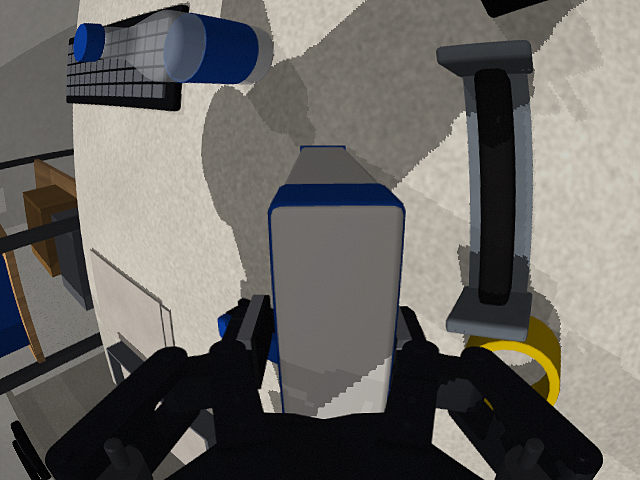

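Call:
{"method": "jog_arm", "body": {
  "plan": [
    [118,0,-0.6,5.9,-0.03,0,0],
    [118,0,-0.6,5.9,-0.03,0,0],
    [118,0,-0.6,5.9,-0.03,0,0],
    [118,0,-0.6,5.9,-0.03,0,0],
    [118,0,-0.6,5.9,-0.03,0,0]
  ]
}}

```text
clock: 11.15
tcp_pos: [0.4807, -0.0313, 0.1609]
ee_rot: [0.029, -0.065, 0.907, -0.415]
contact_force: [0.3, -0.4, -1.0]
finger_gap: 0.533
```

Call:
{"method": "jog_arm", "body": {
  "plan": [
    [118,0,-0.6,5.9,-0.03,0,0],
    [118,0,-0.6,5.9,-0.03,0,0],
    [118,0,-0.6,5.9,-0.03,0,0],
    [118,0,-0.6,5.9,-0.03,0,0],
    [118,0,-0.6,5.9,-0.03,0,0]
  ]
}}

```text
clock: 11.65
tcp_pos: [0.484, -0.0542, 0.1423]
ee_rot: [0.024, -0.067, 0.935, -0.346]
contact_force: [0.2, 0.2, -2.1]
finger_gap: 0.536
```

```bash
python3 look.py 8 w; python3 - <<'E'
from h import *
import cv2
cv2.imwrite('pics/t8.png',cv2.resize(grab_frame('top')[120:420,200:520,::-1],None,fx=2,fy=2))
E
```

```text
11.65 q [-0.0855  0.569   0.7415  1.7895 -0.8936  1.7208 -0.4741] p [ 0.484  -0.0542  0.1423] F [ 0.2389  0.2434 -2.056 ] gap 0.5356250388606009
[[-0.9898 -0.1086  0.0921]
 [-0.1424  0.751  -0.6447]
 [ 0.0008 -0.6513 -0.7588]]
phi 49.36200848265524
```

View pics/s8.png

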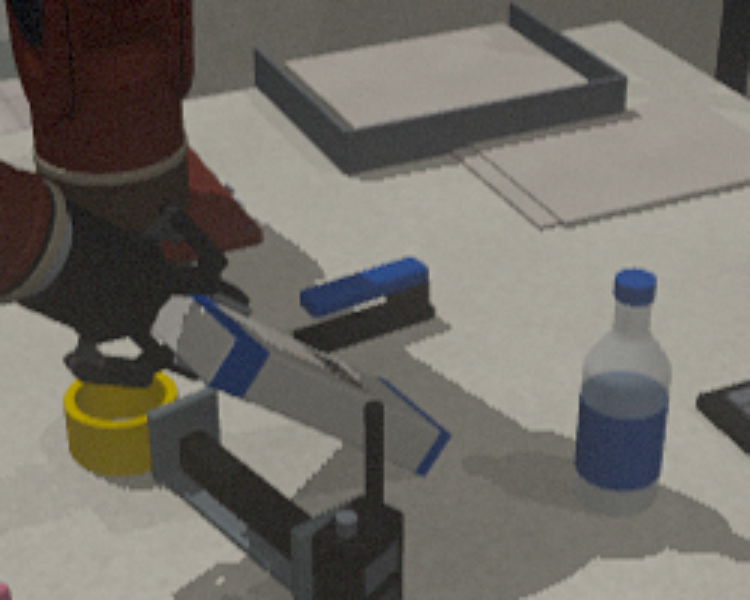

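View pics/w8.png

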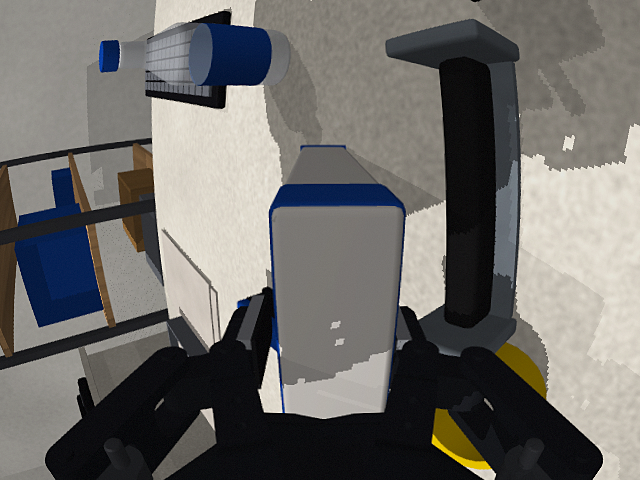

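View pics/t8.png

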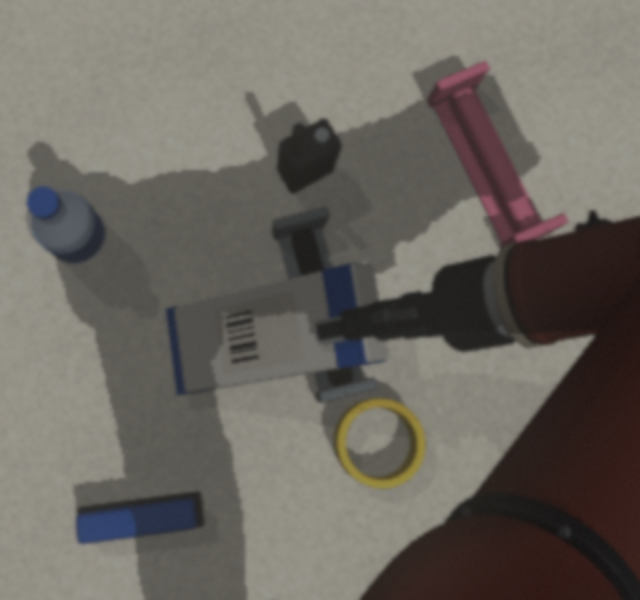

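```bash
python3 - <<'E'
from kin import *
x=np.load('x.npy');np.set_printoptions(precision=3,suppress=True)
x=fit2()
s=state();q=np.array(s['q']);LO0=LO.copy()
q5=q.copy()
for d in [49.4,52,55,58,61,64,67,70,73]:
    p,M=target(np.radians(d),np.radians(d),flip=-1,lat=-.011,toe=(.476,.082))
    q,e=ik(p,M,q,x,reg=3e-3);print(d,p,q,e)
E
```

```text
6.991841213703005e-07 0.0007226004722889599
[ 0.    -1.571] 
 [[-0.001 -0.011  0.251]
 [ 0.001 -0.011  0.451]
 [ 0.001 -0.011  0.031]
 [-0.001 -0.011  0.461]
 [ 0.001  0.     0.041]
 [ 0.001  0.     0.031]
 [-0.    -0.     0.331]]
49.4 [ 0.485 -0.054  0.141] [-0.085  0.572  0.74   1.788 -0.895  1.721 -0.472] 2.0484537693313434e-07
52 [ 0.486 -0.06   0.135] [-0.041  0.616  0.72   1.768 -0.917  1.758 -0.44 ] 3.5558303074573837e-06
55 [ 0.487 -0.067  0.127] [ 0.007  0.667  0.697  1.744 -0.939  1.799 -0.407] 3.772956650072583e-06
58 [ 0.488 -0.073  0.119] [ 0.052  0.717  0.673  1.719 -0.959  1.839 -0.378] 3.4790688998956397e-06
61 [ 0.488 -0.079  0.111] [ 0.094  0.767  0.649  1.694 -0.977  1.877 -0.352] 3.2215439151569587e-06
64 [ 0.489 -0.085  0.103] [ 0.132  0.816  0.625  1.667 -0.994  1.913 -0.33 ] 3.0033755369819654e-06
67 [ 0.49  -0.09   0.094] [ 0.168  0.865  0.601  1.64  -1.008  1.948 -0.31 ] 2.819872941054727e-06
70 [ 0.491 -0.094  0.085] [ 0.202  0.914  0.577  1.612 -1.022  1.982 -0.294] 2.6581350080197888e-06
73 [ 0.491 -0.099  0.075] [ 0.233  0.962  0.553  1.583 -1.035  2.014 -0.279] 2.5230032314015917e-06
```

Call:
{"method": "jog_arm", "body": {
  "plan": [
    [118,0,-0.6,5.9,-0.03,0,0],
    [118,0,-0.6,5.9,-0.03,0,0],
    [118,0,-0.6,5.9,-0.03,0,0],
    [118,0,-0.6,5.9,-0.03,0,0],
    [118,0,-0.6,5.9,-0.03,0,0]
  ]
}}

```text
clock: 12.3
tcp_pos: [0.4867, -0.0753, 0.1201]
ee_rot: [0.019, -0.068, 0.959, -0.274]
contact_force: [-0.1, -0.3, -2.0]
finger_gap: 0.532
```

Call:
{"method": "jog_arm", "body": {
  "plan": [
    [118,0,-0.5,4.9,-0.025,0,0],
    [118,0,-0.5,4.9,-0.025,0,0],
    [118,0,-0.4,3.9,-0.02,0,0],
    [118,0,-0.4,3.9,-0.02,0,0],
    [118,0,-0.4,3.9,-0.02,0,0]
  ]
}}

```text
clock: 12.8
tcp_pos: [0.4886, -0.0872, 0.1031]
ee_rot: [0.016, -0.069, 0.973, -0.221]
contact_force: [-0.6, 0.9, -2.3]
finger_gap: 0.536
```

```bash
python3 look.py 9 w
```

```text
12.8 q [ 0.137   0.8212  0.6273  1.6653 -0.9956  1.92   -0.3258] p [ 0.4886 -0.0872  0.1031] F [-0.6104  0.8678 -2.3215] gap 0.5358188078368116
[[-0.99   -0.1273  0.0612]
 [-0.1413  0.8924 -0.4286]
 [-0.     -0.433  -0.9014]]
phi 64.34246121971658
```

View pics/s9.png

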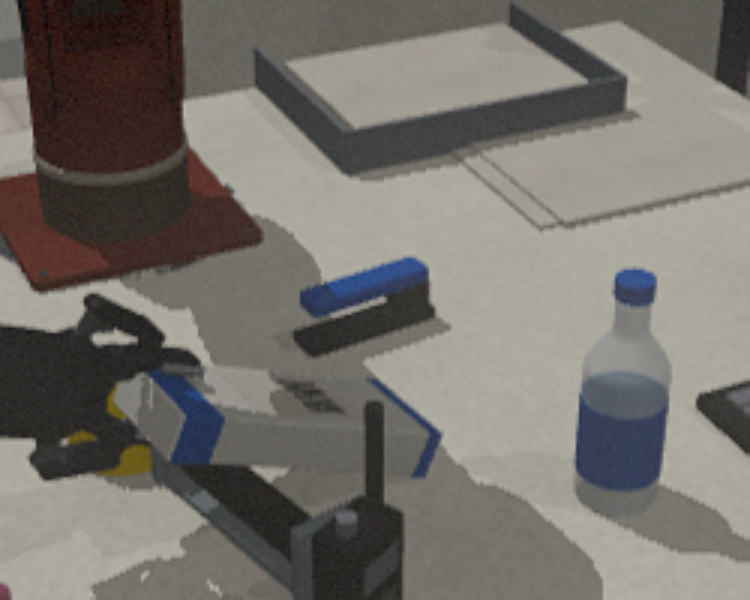

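View pics/w9.png

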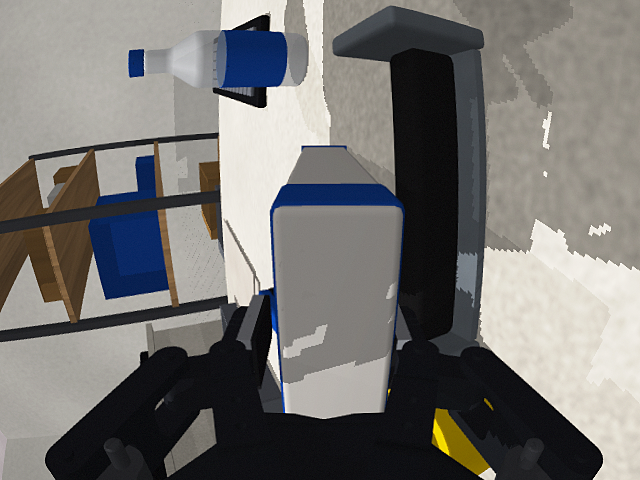

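Call:
{"method": "jog_arm", "body": {
  "plan": [
    [118,0,-0.3,3.4,-0.0175,0,0],
    [118,0,-0.3,3.4,-0.0175,0,0],
    [118,0,-0.3,3.4,-0.0175,0,0],
    [118,0,-0.3,3.4,-0.0175,0,0],
    [118,0,-0.3,2.9,-0.015,0,0]
  ]
}}

```text
clock: 13.4
tcp_pos: [0.4896, -0.0954, 0.0883]
ee_rot: [0.013, -0.069, 0.981, -0.18]
contact_force: [-0.2, -1.0, -2.0]
finger_gap: 0.54
```

Call:
{"method": "jog_arm", "body": {
  "plan": [
    [118,0,-0.2,2,-0.01,0,0],
    [118,0,-0.2,2,-0.01,0,0],
    [118,0,-0.2,2,-0.01,0,0],
    [118,0,-0.2,1.6,-0.008,0,0],
    [118,0,0,0,0,0,0]
  ]
}}

```text
clock: 13.9
tcp_pos: [0.49, -0.0984, 0.0816]
ee_rot: [0.011, -0.07, 0.984, -0.162]
contact_force: [-0.2, -0.6, -1.7]
finger_gap: 0.535
```

```bash
python3 look.py 10 w
```

```text
13.9 q [ 0.2207  0.9331  0.5652  1.6005 -1.0251  1.9957 -0.2876] p [ 0.49   -0.0984  0.0816] F [-0.1567 -0.6099 -1.7309] gap 0.5347789782430388
[[-0.99   -0.1338  0.0445]
 [-0.141   0.9379 -0.3169]
 [ 0.0007 -0.32   -0.9474]]
phi 71.33561662302378
```

View pics/s10.png

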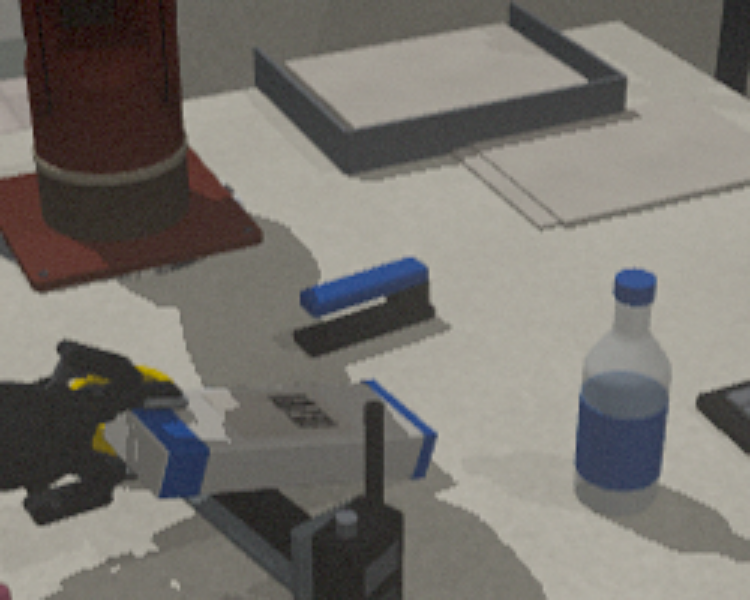

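View pics/w10.png

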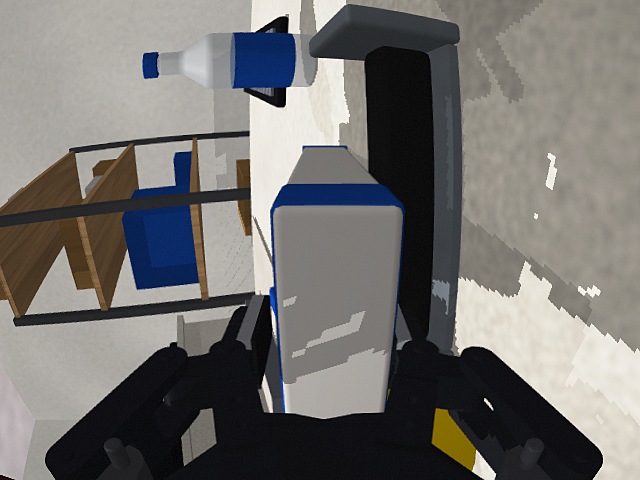

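Still on the front finger, and the bar is close beneath. I'll creep down the last few degrees.

Call:
{"method": "jog_arm", "body": {
  "plan": [
    [118,0,-0.1,1.4,-0.007,0,0],
    [118,0,-0.1,1.4,-0.007,0,0],
    [118,0,-0.1,1.4,-0.007,0,0],
    [118,0,-0.1,1.4,-0.007,0,0],
    [118,0,-0.1,1.4,-0.007,0,0]
  ]
}}

```text
clock: 14.5
tcp_pos: [0.4905, -0.101, 0.0754]
ee_rot: [0.01, -0.07, 0.987, -0.144]
contact_force: [-0.3, -0.4, 0.3]
finger_gap: 0.54
```

Call:
{"method": "jog_arm", "body": {
  "plan": [
    [118,0,-0.1,1.4,-0.007,0,0],
    [118,0,-0.1,1.4,-0.007,0,0],
    [118,0,-0.1,1.4,-0.007,0,0],
    [118,0,-0.1,1.4,-0.007,0,0],
    [118,0,0,0,0,0,0]
  ]
}}

```text
clock: 15.0
tcp_pos: [0.4907, -0.103, 0.07]
ee_rot: [0.009, -0.07, 0.989, -0.131]
contact_force: [0.2, -0.1, 1.7]
finger_gap: 0.538
```

```bash
python3 look.py 11 w
```

```text
15.0 q [ 0.2672  0.9858  0.5199  1.5653 -1.0322  2.0251 -0.2784] p [ 0.4907 -0.103   0.07  ] F [ 0.2037 -0.1497  1.7405] gap 0.5380276074760547
[[-0.99   -0.1361  0.0362]
 [-0.1408  0.9561 -0.2571]
 [ 0.0004 -0.2596 -0.9657]]
phi 74.95432903650014
```

View pics/w11.png

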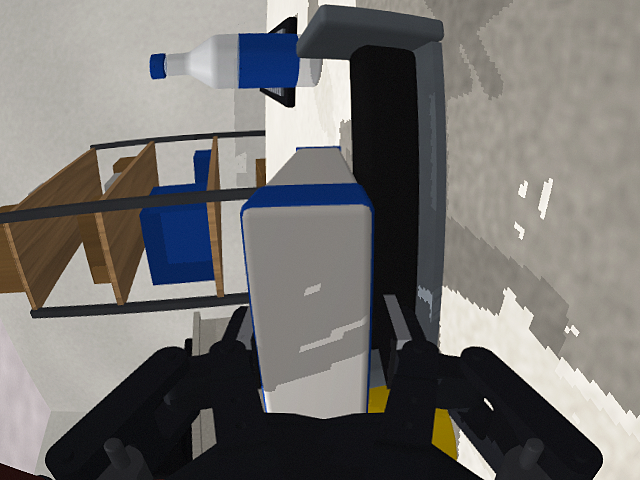

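View pics/s11.png

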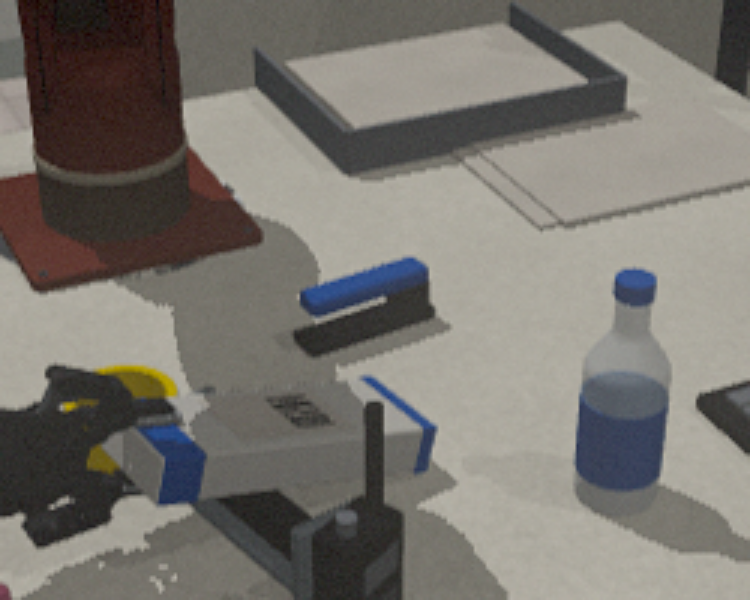

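The case has landed on the bar: the front finger is clear and the back finger touches lightly. I'll centre the hand, open slightly, then withdraw straight back.

Call:
{"method": "jog_arm", "body": {
  "plan": [
    [118,0,0,-2,0,0,0],
    [110,0,0,-1.5,0,0,0],
    [95,0,0,0,0,0,0],
    [85,0,0,0,0,0,0],
    [85,0,0,0,0,0,0]
  ]
}}

```text
clock: 15.6
tcp_pos: [0.4906, -0.1021, 0.0735]
ee_rot: [0.009, -0.07, 0.989, -0.131]
contact_force: [-0.5, -0.2, -0.4]
finger_gap: 0.667
```

```bash
python3 look.py 12 w; python3 - <<'E'
from kin import *
np.set_printoptions(precision=3,suppress=True)
x=fit2();s=state();q=np.array(s['q']);qq=s['ee_rot'];C=R.from_quat([*qq[1:],qq[0]]).as_matrix()
for b in [20,40,60,80,100]:
    p=s['tcp_pos']-C[:,1]*b/1e3;q,e=ik(p,C,q,x,reg=3e-3);print(b,p,q,e)
E
```

```text
15.6 q [ 0.2652  0.9784  0.5205  1.5687 -1.0313  2.0257 -0.2818] p [ 0.4906 -0.1021  0.0735] F [-0.4986 -0.2227 -0.3956] gap 0.667291945625586
[[-0.99   -0.1362  0.0366]
 [-0.1411  0.9558 -0.258 ]
 [ 0.0002 -0.2605 -0.9655]]
phi 74.8980006230191
8.357693453682801e-07 0.0007225847241868324
[ 0.    -1.571] 
 [[-0.    -0.011  0.251]
 [ 0.    -0.011  0.451]
 [ 0.002 -0.011  0.031]
 [-0.001 -0.011  0.461]
 [ 0.001 -0.     0.041]
 [ 0.001 -0.     0.031]
 [-0.     0.     0.331]]
20 [ 0.493 -0.121  0.079] [ 0.289  0.99   0.526  1.528 -1.024  2.053 -0.29 ] 1.4056987966137857e-06
40 [ 0.496 -0.14   0.084] [ 0.313  1.003  0.532  1.486 -1.019  2.08  -0.299] 1.4780588954155238e-06
60 [ 0.499 -0.159  0.089] [ 0.36   1.006  0.5    1.441 -0.997  2.09  -0.324] 4.450805169952955e-06
80 [ 0.502 -0.179  0.094] [ 0.422  1.003  0.44   1.392 -0.965  2.09  -0.362] 6.980827585602021e-06
100 [ 0.504 -0.198  0.099] [ 0.488  1.003  0.373  1.341 -0.929  2.09  -0.403] 8.020088904347838e-06
```

View pics/w12.png

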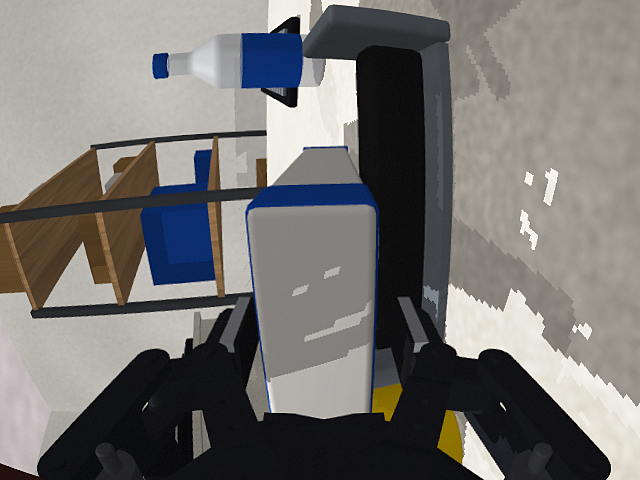

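Call:
{"method": "jog_arm", "body": {
  "plan": [
    [85,0,-10,0,0,0,0],
    [85,0,-10,0,0,0,0],
    [85,0,-10,0,0.01,0,0],
    [85,0,-10,0,0.03,0,0],
    [85,0,0,0,0,0,0]
  ]
}}

```text
clock: 16.2
tcp_pos: [0.4965, -0.1424, 0.085]
ee_rot: [0.012, -0.069, 0.986, -0.153]
contact_force: [0.2, 0.4, 0.8]
finger_gap: 0.66
```

```bash
python3 look.py 13 w
```

```text
16.2 q [ 0.3167  0.97    0.5208  1.4969 -0.9952  2.0399 -0.3117] p [ 0.4965 -0.1424  0.085 ] F [0.2146 0.3793 0.7505] gap 0.6596582257322091
[[-0.9902 -0.1327  0.0438]
 [-0.1397  0.9438 -0.2995]
 [-0.0016 -0.3027 -0.9531]]
phi 72.37952801468988
```

View pics/w13.png

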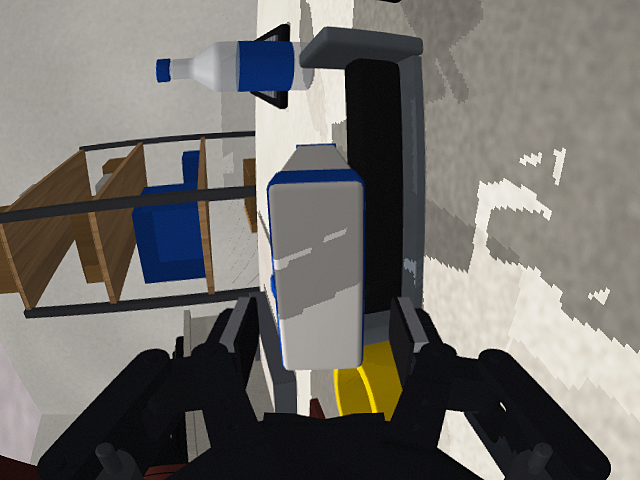

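Call:
{"method": "jog_arm", "body": {
  "plan": [
    [85,0,-12,0,0.03,0,0],
    [85,0,-15,0,0.04,0,0],
    [85,0,-15,0,0.05,0,0],
    [85,0,-20,0,0.05,0,0],
    [85,0,-20,0,0.05,0,0]
  ]
}}

```text
clock: 16.8
tcp_pos: [0.5071, -0.217, 0.1166]
ee_rot: [0.019, -0.068, 0.963, -0.261]
contact_force: [-0.6, -0.6, 0.2]
finger_gap: 0.666
```

Call:
{"method": "jog_arm", "body": {
  "plan": [
    [85,0,-30,0,0.05,0,0],
    [85,0,-30,0,0.05,0,0],
    [85,0,-30,0,0.05,0,0],
    [85,0,-30,0,0,0,0],
    [85,0,0,0,0,0,0]
  ]
}}

```text
clock: 17.3
tcp_pos: [0.5204, -0.3176, 0.1865]
ee_rot: [0.024, -0.065, 0.94, -0.333]
contact_force: [-0.6, -0.6, -1.0]
finger_gap: 0.666
```

```bash
python3 look.py 14 w; python3 - <<'E'
from h import *
import cv2
cv2.imwrite('pics/t14.png',cv2.resize(grab_frame('top')[120:420,200:520,::-1],None,fx=2.5,fy=2))
E
```

```text
17.3 q [ 0.4323  0.8712  0.6194  1.1564 -0.8457  2.0731 -0.4423] p [ 0.5204 -0.3176  0.1865] F [-0.6185 -0.6123 -0.9931] gap 0.6662589705182779
[[-0.9904 -0.106   0.0887]
 [-0.1382  0.7693 -0.6238]
 [-0.0021 -0.6301 -0.7765]]
phi 50.944268823879234
```

View pics/s14.png

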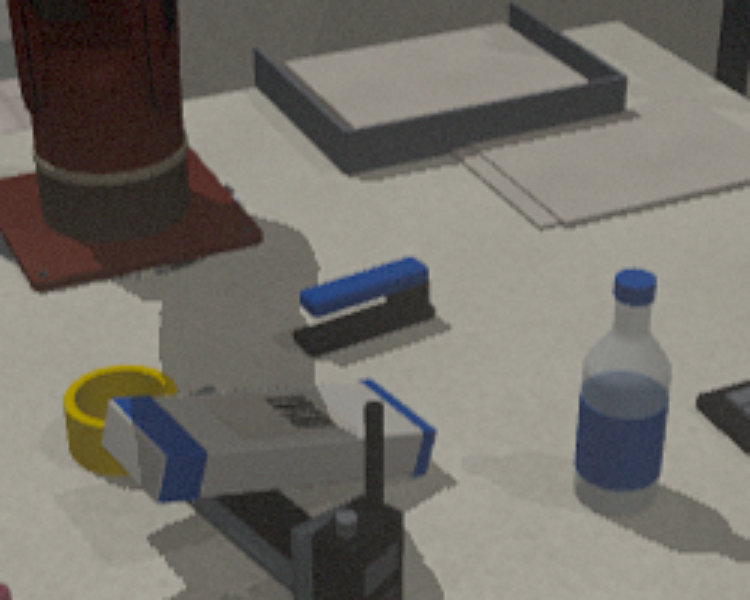

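View pics/t14.png

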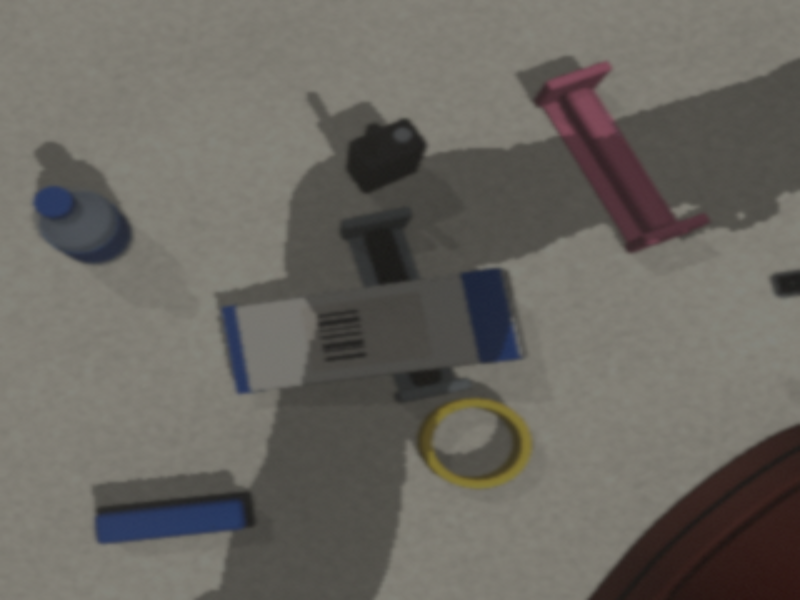

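View pics/w14.png

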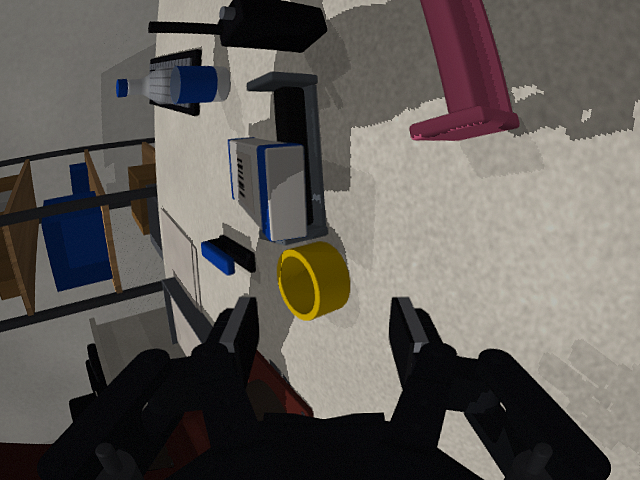

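```bash
python3 - <<'E'
from h import *
T=lambda x,y,z:ray('top',200+x/2.5,120+y/2,z)
a,b=T(223,308,.038),T(240,392,.038);print(a,b)   # upper (back) bottom edge
th=np.radians(75);yaw=np.radians(8.5);cy=np.array([-np.sin(yaw),np.cos(yaw),0])
print('toe now',(a+b)/2-38e-3*(cy*np.cos(th)+np.array([0,0,1])*np.sin(th)),'was',(.476,.082))
c=(T(507,268,.098)+T(523,358,.098))/2;print('back top edge mid',c)
E
```

```text
[0.51687948 0.09598897 0.038     ] [0.42991512 0.08090112 0.038     ]
toe now [0.47485102 0.07871795 0.00129482] was (0.476, 0.082)
back top edge mid [ 0.50588884 -0.13830938  0.098     ]
```

The toe is within about 3 mm of where it started, the case is at rest with its label up, and the hand is roughly 100 mm or more clear. Handing in.

```bash
python3 -c "
from plant import *
print(finish_job())"
```

```text
the job is handed in; nothing more can be done
None
```

The case now lies across the black rubber bar of the grey rest, label up. I handed the job in at about 17.5 s of the 48 s allowed.

**What I did:** I straddled the top of the case with part-open fingers. The rear finger tipped it past its balance point, then the front finger carried it down an arc about its toe until the bar took the weight. After that I centred the hand, opened it a little and drew it back.

**Final checks:**
- **Position:** the final pictures show the case between the cheeks with its barcode up. Its foot is within about 3 mm of the start, measured from one top-camera view.
- **Force:** the wrist force readings stayed below about 3 N throughout.
- **Other items:** the bottle, radio, tape, stapler and pink rest look undisturbed.
- **Hand:** it was clear of everything at hand-in, roughly 100 mm or more from the case.

**Deviations:**
- An air rehearsal stopped at about 57° near the limits of joints 6 and 7, so I turned the tool half a turn before tipping the case.
- Just past balance the case crossed the few millimetres of finger slack on to the front finger; no force spike showed.
- As it settled on the bar, the rear finger pressed on it lightly (about 1.7 N) before I centred the hand.
- The case lies about 5° skewed to the bar. It stood that way at the start, and I did not correct it.

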